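# Open up a lift-off-lid storage box for picking

### The job

Get the storage box ready for picking. Raise its blue hinged lid by the orange handle until it stands open by itself against the orange stop, and let go of it there; then take hold of it again, lift it straight up off its hinge pins and stand it upright in the slot of the yellow rack. Then lift the white inner cover out of the box by its black knob and lay it flat, knob up, in the middle of the green mat; drop nothing, and do not disturb the other things on the bench.

Things in the scene. Friction and masses are not known exactly. Their poses are not given: they have to be found in the camera images.
- bin: grey open storage box fixed to the bench, outside 150 (x) x 190 (y) x 90 high, walls 6; origin: centre of its underside; z up, hinge side +x, front -x. Behind its back wall are two hinge pins and, between them, an orange stop plate for the open lid (80 wide, 6 thick, front face at x = 103, top at z = 145)
- bin_pins (a point): midway between the two steel hinge pins, on their axis: x = 93, y = 0, z = 95 of the box; axes as the box. Pins 8 dia, along y, |y| from 49 to 77, in ears at |y| 76 to 84. The lid swings about this axis, free edge up and over towards the box's +x; about 0.1 rad past vertical it leans on the stop and stays by itself; before vertical it falls shut
- bin_mouth (a point): centre of the box's mouth, at rim height (z = 90); same axes as the box
- lid: blue lid (loose, 0.3 to 0.55 kg); origin on its hinge axis, midway between its knuckles, at mid-thickness. Panel 163 x 194 (y) x 10 thick, from x = -13 to its free edge at x = -176; +z is the outer face. Closed: axes equal the box's, origin on bin_pins, panel flat on the rim; two lugs 8 deep under it (x = -148, y = +-74) inside the front wall stop it sliding forward
- lid_center (a point): middle of the panel (x = -94.5, y = z = 0 of the lid); axes as lid. The knuckles (at y = +-62, 20 wide, 19 thick, tips at x = +13 of the lid) are forks 11 wide inside, open to the lid's +x, on the pins with 1.5 play each side: with the lid upright they open downwards and it lifts straight up off the pins, clear after 20; nothing else holds it
- lid_handle (a point): centre of the orange handle's bar on the outer face: round, 18 dia, 40 long along y, ends free, on a central stem 12 x 16; at x = -131, y = 0, z = 43 of the lid (bar axis 38 off the outer face, 45 from the free edge); axes as lid. Pinched on its two ends (fingers closing along y) the lid pivots about the bar while the gripper stays upright
- lid_edge (a point): middle of the lid's free edge, at mid-thickness (x = -176, y = 0, z = 0 of the lid; uppermost when the lid stands open); the panel there is 10 thick and bare on both faces between y = -60 and 60, down to the handle bar 36 from the edge on the outer side; same axes as lid
- cover: white inner cover (loose, 0.13 to 0.25 kg), 126 (x) x 166 (y) x 5, resting on ledges inside the box, its underside 45 above the box's underside, 6 play to the walls all round; origin: centre of its underside, z up; hidden until the lid is off
- cover_knob (a point): grip point of the cover's black round knob, 27 above the cover's underside on its centre line; the knob's head is 26 dia, from 20 to 35 above the cover's underside (below the rim of the box while the cover is in it)
- rack: yellow rack fixed to the bench, base 130 (x) x 200 (y) x 12; origin: centre of its underside; one upright slot along y, open at both ends, between two walls 60 high (tops 72 above the bench) and 30 apart
- rack_slot (a point): middle of the slot's floor, 12 above the bench; y runs along the slot, x across it. The lid stands in it on its knuckle tips, 13 below its origin, free edge up, either way round
- mat: green mat fixed to the bench, 180 (x) x 220 (y) x 4; origin: centre of its underside
- mat_top (a point): centre of the mat's upper face
- screwdriver: bystander: red screwdriver lying flat, 192 long (mm); origin at its underside
- jar: bystander: jar, 56 dia x 70 tall (mm); origin at its underside
- tape: bystander: amber ring-shaped roll, 70 dia x 30 tall (mm); origin at its underside
- carton: bystander: cardboard carton 80 x 110 x 60 (mm); origin at its underside
- wrench: bystander: steel wrench lying flat, about 170 long (mm); origin at its underside
- mug: bystander: white mug, 80 dia x 90 tall (mm); origin at its underside
- spool: bystander: red spool, 70 dia x 50 tall (mm); origin at its underside
There are look-alikes about, which are no part of the job. There is more than one size of the rack; the job needs the smaller.

How it is judged:
By the outcome, as a careful person would: the job done as asked, in the order asked, and still so for the second after the job is handed in, with the robot touching nothing.
It also fails if it takes over 67 s, if anything falls off the work surface, if the arm or the gripper's body presses on something with over 40 N, if the wrist force passes 120 N, or if a joint passes its speed limit or range.

### The arm

A 6-joint arm with a two-finger parallel gripper is mounted at the origin on the work surface. World frame = base frame: x ahead of the robot, y to its left, z up, the work surface at z = 0. Lengths are in mm, angles in rad, forces in N, time in s.
With the tool pointing down it reaches from about 350 to 975 mm from the base axis. Payload 7.1 kg.
Tool frame: the origin (TCP) lies at the very end of the fingers, on their centre line; the grasp point (between the pads) lies 19 mm behind it; x points along the fingers, y is the direction in which the jaws open and shut, and the axes are right-handed (so a half turn about x gives the same grasp; the last joint's range is limited). The gripper opens to 88 mm and grips with 3 to 60 N. Pads are 20 mm wide; open, the fingers measure 115 mm over their backs; the gripper's body (75 mm by 178 mm) begins 61 mm behind the grasp point.
Start: joints at [-1.16, 0.423, 1.63, -0, 1.089, -0.019], TCP at [260.445, -568.131, 222.675] pointing down, gripper open.
Joint ranges: [-3, 3], [-0.9, 2.11], [0.09, 2.58], [-1.31, 4.45], [0.11, 2.69], [-2.54, 2.54]. Speed limits (rad/s): [2.39, 2.39, 3.01, 3.14, 3.14, 3.14].

### API

Orientations are given as a rotation vector (axis times angle).
In Python, from workcell import ctrl gives the robot as it stands. The module is installed in compiled form; this text tells all that it offers.
- The arm moves only by the tool carry_out, never from a script. Its argument "commands" is a list of rows, each a list of 6 numbers: the shift along the tool's x, y, z in m, then the turn, a rotation vector about the tool's x, y, z in degrees. In form: [[tx, ty, tz, rx, ry, rz], ...]. A call has 1 to 8 rows; each row shifts and turns the pose as measured when the row begins, along the tool's axes as they then stand; what a row does not reach is not made up. A row lasts 1/8 s, in which the tool goes at most 62.5 mm and 10.7 degrees, less where a joint would pass 70% of its speed; a pose out of reach is approached as far as the arm can. A call with a gripper value outside its range is refused whole. "grip" is the closure, from 0 (fully open) to 1 (shut), set as the call begins (left out, the last holds). The fingers move at their own pace and stop on an object; the grip force is fixed at half the most. Time passes only in rows, so rows that do not move let the fingers close. It gives the time, the measured TCP pose, the force and the opening at its end, in the units of the state.
- ctrl.get_obs(): the state, without advancing time (a new reading comes with each control period).
- ctrl.get_image(name): name is "side" or "top"; returns a dict with "pixels" (420x560x3 uint8, blue, green, red), "intrinsics" (3x3 intrinsics, pixels), "dist_coeffs" ([k1, k2, p1, p2, k3] as OpenCV has them; the pictures are not rectified), "rvec" (rotation vector, rad) and "tvec" (3), from world to camera coordinates, as OpenCV has them. Camera axes: x right, y down, z forward; pixel columns grow to the right and rows downward; lengths in mm; the calibration is good to about 2 mm. A picture is of the moment at which its call begins. There is no depth.
- ctrl.close_job(): hands the job in, once; it reports no verdict.
The state is a dict: "t": time; "qpos": joint angles; "qvel": joint speeds; "joint_torque": joint torques, N m; "ee_pos": TCP position; "orientation": TCP orientation; "ft_force": force on the tool from outside, world axes, zero at the start; "moment": the same for the moment, N m; "width": finger opening in mm.
Only numpy, scipy, OpenCV 4.12 (cv2) and the standard library are available. Lean on these libraries where they do the work, as an engineer would, in place of code of your own. Each camera call takes 0.05 s, during which the arm holds its last target. There are 200 camera calls.

## Working session

There is one attempt and no reset: what is moved stays moved. The work goes in short steps, Python scripts to look and compute and a tool call to move; the robot and the scene stay as the last step left them, time stands still between calls to the robot, and variables do not carry over. Pictures are saved under pics/ and viewed, about 8 in all and at most 12, crops included, and the job is handed in when it is done.

Besides the shell and the picture viewer there is one more tool, called after "Request:" as a command line: name --pt "numbers of a row" for each row, then --argument value for the rest. carry_out: Moves the arm, as the interface text tells. Its arguments: {"type":"object","properties":{"commands":{"type":"array"},"grip":{"type":"number"}},"required":["commands"]}

```bash
ls; mkdir -p pics
cat > h.py <<'E'
import numpy as np, cv2
from scipy.spatial.transform import Rotation as R
from workcell import ctrl
def snap(n,f):
    d=ctrl.get_image(n); p=np.asarray(d["pixels"]).astype(np.uint8); cv2.imwrite(f"pics/{f}.png",p)
    np.savez(f"pics/{f}.npz",**{k:np.asarray(v,float) for k,v in d.items() if k!="pixels"}); return p
def ray(f,u,v):
    c=np.load(f"pics/{f}.npz"); q=cv2.undistortPoints(np.array([[[u,v]]],float),c["intrinsics"],c["dist_coeffs"])[0,0]
    M=cv2.Rodrigues(c["rvec"])[0]; t=c["tvec"].ravel()
    return -M.T@t, M.T@np.array([q[0],q[1],1.])
def atz(f,u,v,z):
    o,d=ray(f,u,v); return (o+d*(z-o[2])/d[2]).round(1)
def proj(f,P):
    c=np.load(f"pics/{f}.npz"); return cv2.projectPoints(np.array(P,float).reshape(-1,3),c["rvec"],c["tvec"],c["intrinsics"],c["dist_coeffs"])[0].reshape(-1,2).round(1)
E
python3 - <<'E'
from h import *
for n in("top","side"):
    p=snap(n,n+"0"); print(ray(n+"0",280,210))
a=cv2.imread("pics/top0.png");cv2.imwrite("pics/top0b.png",cv2.resize(a,(800,600),interpolation=cv2.INTER_CUBIC))
o=ctrl.get_obs();print({k:np.round(v,3) for k,v in o.items()}); print(R.from_rotvec(o["orientation"]).as_matrix().round(3))
E
```

```text
pics
(array([ 396.86535588,   -8.67954316, 1570.45560288]), array([ 0.02529964,  0.02001822, -0.9995741 ]))
(array([-66.35189257, 901.74339576, 889.81308565]), array([ 0.39303575, -0.70110135, -0.59500862]))
{'t': np.float64(0.1), 'qpos': array([-1.16 ,  0.424,  1.631,  0.   ,  1.089, -0.019]), 'qvel': array([-0.001, -0.002, -0.003, -0.   ,  0.   , -0.   ]), 'joint_torque': array([ 2.0000e-03, -5.4561e+01, -2.7432e+01,  6.5000e-02,  1.9000e-02,
       -0.0000e+00]), 'ee_pos': array([ 260.25 , -567.702,  221.986]), 'orientation': array([ 1.984,  0.435, -1.985]), 'ft_force': array([0.025, 0.239, 0.015]), 'moment': array([ 0.003, -0.02 , -0.014]), 'width': np.float64(87.871)}
[[-0.001  0.417 -0.909]
 [ 0.001 -0.909 -0.417]
 [-1.    -0.001 -0.   ]]
```

View pics/top0b.png

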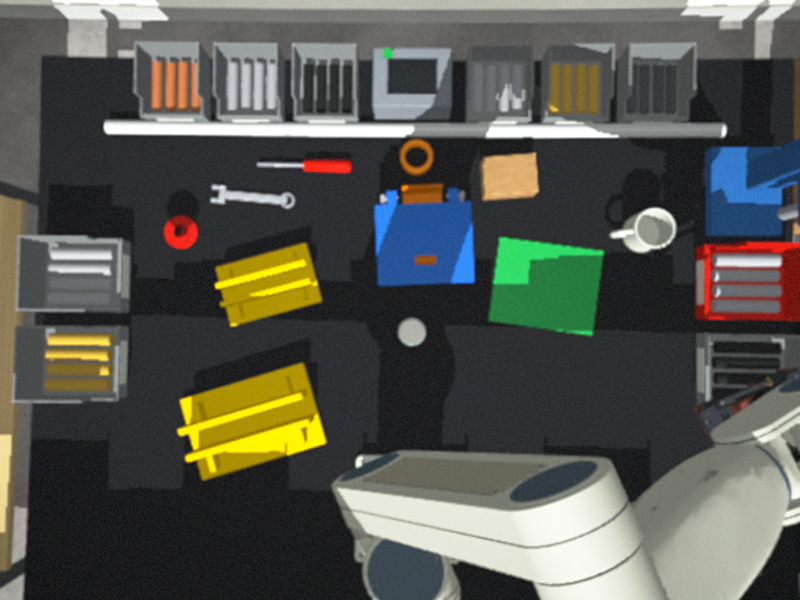

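View pics/side0.png

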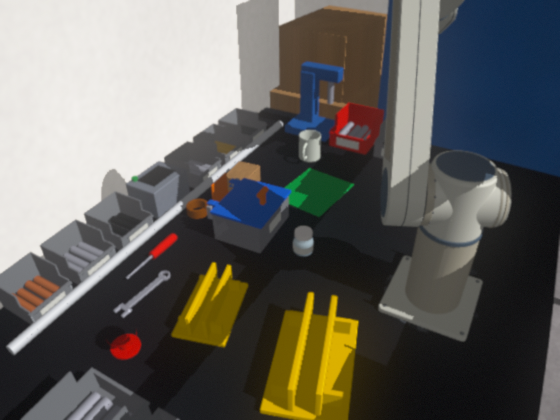

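The pictures show:
- **Box:** blue lid with orange handle at top (425,240) of the 800-wide view, stop at (422,193).
- **Racks:** two yellow ones at (268,284) and (253,420). The first looks smaller, and I'll check that by measuring.
- **Other orange things:** the tape at (417,157) and the stop at (422,193). Neither is the handle, which is at (425,259).
- **Mat:** (547,285).
- **Jar:** (411,332), in front of the box.

Next I'll take a close crop.

Run:
```python
from h import *
a=cv2.imread("pics/top0.png")
c=a[120:240,145:345]; cv2.imwrite("pics/c1.png",cv2.resize(c,None,fx=4,fy=4,interpolation=cv2.INTER_CUBIC))
# colour-fits
hsv=cv2.cvtColor(a,cv2.COLOR_BGR2HSV)
for n,lo,hi,z in(("yel",(22,100,60),(35,255,255),12),("grn",(50,100,50),(80,255,255),4),("blue",(100,120,60),(125,255,255),100)):
    m=cv2.inRange(hsv,lo,hi)
    for k in cv2.findContours(m,0,2)[0]:
        if cv2.contourArea(k)>1500:
            r=cv2.minAreaRect(k); b=cv2.boxPoints(r); w=np.array([atz("top0",*p,z) for p in b])
            print(n,r,w[:,:2].tolist(),"ctr",w.mean(0),"sides",np.linalg.norm(np.diff(w[:3],axis=0),axis=1), "ang",np.arctan2(*(w[1]-w[0])[1::-1]))
```

```text
yel ((173.17892456054688, 295.59637451171875), (60.82197189331055, 100.38020324707031), 73.3007583618164) [[217.3, 514.1], [306.8, 225.5], [133.0, 169.7], [44.7, 456.5]] ctr [175.45 341.45  12.  ] sides [302.15924609 182.53788648] ang -1.2700831791572522
yel ((186.12295532226562, 199.02383422851562), (45.001426696777344, 71.3213119506836), 74.40719604492188) [[502.3, 432.2], [563.0, 223.9], [431.2, 185.0], [370.9, 392.7]] ctr [466.85 308.45  12.  ] sides [216.96400623 137.42070441] ang -1.287241888679489
grn ((381.55999755859375, 199.5800018310547), (75.6604232788086, 61.8011360168457), 8.130102157592773) [[393.5, -159.1], [580.0, -184.3], [549.0, -409.5], [364.0, -383.6]] ctr [ 471.625 -284.125    4.   ] sides [188.19481927 227.32364593] ang -0.13430721011635105
blue ((296.4974060058594, 165.41184997558594), (68.29399108886719, 70.29312133789062), 88.31531524658203) [[657.1, 79.8], [664.4, -121.9], [468.5, -129.2], [460.6, 71.6]] ctr [562.65  -24.925 100.   ] sides [201.8320589  196.03596609] ang -1.5346197521277698
blue ((526.5, 131.0), (68.0, 65.0), 90.0) [[759.7, -579.7], [758.6, -755.6], [568.0, -755.3], [567.3, -580.0]] ctr [ 663.4  -667.65  100.  ] sides [175.90343942 190.6002361 ] ang -1.5770497984329288
```

View pics/c1.png

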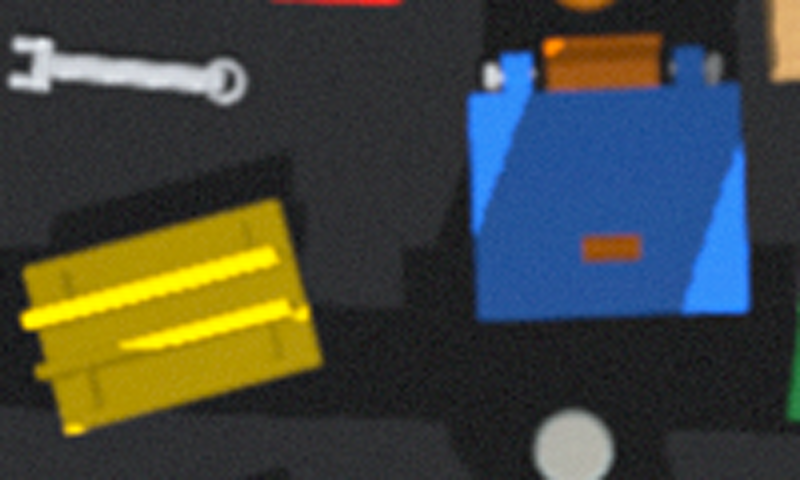

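```bash
cat >> h.py <<'E'
def fit(f,loc,px,g):
    from scipy.optimize import least_squares
    loc=np.array(loc,float);px=np.array(px,float)
    def W(s): return R.from_euler('z',s[2]).apply(loc)+[s[0],s[1],0]
    s=least_squares(lambda s:(proj2(f,W(s))-px).ravel(),g,x_scale=[1,1,.01]).x
    return s, (proj2(f,W(s))-px)
def proj2(f,P):
    c=np.load(f"pics/{f}.npz"); return cv2.projectPoints(np.array(P,float).reshape(-1,3),c["rvec"],c["tvec"],c["intrinsics"],c["dist_coeffs"])[0].reshape(-1,2)
E
python3 - <<'E'
from h import *
C=lambda L:np.array(L)/4+[145,120]-.375
# box frame: origin at bin; lid origin x=93
L=[[80,97,100],[80,-97,100],[-83,-97,100],[-83,97,100],[-38,0,147]]
s,r=fit("top0",L,C([(469,95),(740,85),(750,313),(478,321),(612,248)]),[560,-25,0]);print("bin",s.round(4),r.round(2).tolist())
K=[[65,100,12],[65,-100,12],[-65,-100,12],[-65,100,12]]
s2,r=fit("top0",K,C([(22,268),(280,200),(323,365),(70,433)]),[467,308,.28]);print("rack",s2.round(4),r.round(2).tolist())
for p in[(22,320),(275,255),(38,372),(308,312)]:
    q=C([p])[0];w=atz("top0",*q,72);print(R.from_euler('z',-s2[2]).apply(w-[s2[0],s2[1],0]).round(1))
a=cv2.imread("pics/top0.png");k=cv2.findContours(cv2.inRange(cv2.cvtColor(a,cv2.COLOR_BGR2HSV),(50,100,50),(80,255,255)),0,2)[0]
k=max(k,key=cv2.contourArea);ap=cv2.approxPolyDP(k,4,True)[:,0];print(ap.tolist())
# draw on side
b=cv2.resize(cv2.imread("pics/side0.png"),None,fx=1,fy=1)
b=cv2.resize(b[140:340,160:360],None,fx=3,fy=3,interpolation=cv2.INTER_CUBIC)
def P(s,loc): return ((proj2("side0",R.from_euler('z',s[2]).apply(loc)+[s[0],s[1],0])-[160,140]+.5)*3).astype(np.int32)
cv2.polylines(b,[P(s,L[:4])],True,(255,255,255),1)
cv2.polylines(b,[P(s2,K)],True,(255,0,255),1)
for w in (15,-15):cv2.polylines(b,[P(s2,[[w,-100,72],[w,100,72]])],True,(255,0,255),1)
cv2.polylines(b,[P(s,[[-38,-20,138],[-38,20,138]])],False,(255,255,255),1)
cv2.imwrite("pics/side_c.png",b)
E
```

```text
bin [ 5.496034e+02 -2.632260e+01  4.590000e-02] [[0.27, 0.05], [0.09, -0.07], [-0.24, -0.3], [-0.06, 0.14], [-0.05, 0.17]]
rack [4.677427e+02 3.026043e+02 2.755000e-01] [[0.78, 0.11], [-0.29, -0.06], [-0.06, -0.16], [-0.43, 0.11]]
[20.6 97.  72. ]
[ 18.1 -93.8  72. ]
[-19.2  95.4  72. ]
[ -28.5 -106.3   72. ]
[[350, 165], [341, 224], [413, 235], [422, 175]]
```

View pics/side_c.png

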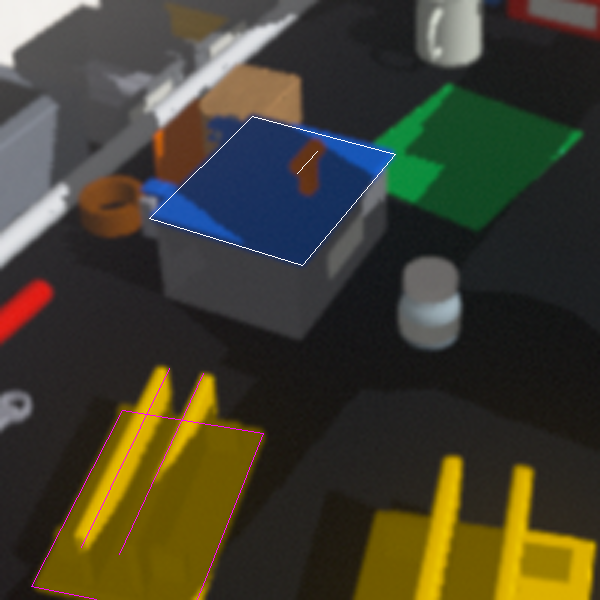

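Lid and box fit is good to under 0.3 px. The smaller rack at top (268,284) measures 137×217 over everything, against 182×302 for the other, so it is the right one. In the side crop the lid outline and rack slot lines land on the real edges. Next comes a move planner and the approach to the handle.

```bash
cat >> h.py <<'E'
import sys, json
BIN=np.array([549.6,-26.3]);BY=.0459;RACK=np.array([467.7,302.6]);RY=.2755
def loc(c,yaw,p): return R.from_euler('z',yaw).apply(p)+[c[0],c[1],0]
def tool(psi,tilt_axis_rot=None):  # pointing down, jaw axis at psi
    c,s=np.cos(psi),np.sin(psi); return R.from_matrix(np.array([[0,0,-1],[c,s,0],[s,-c,0]]).T)
def pose():
    o=ctrl.get_obs(); return np.array(o["ee_pos"]),R.from_rotvec(o["orientation"]),o
def plan(targets):
    """targets: [(pos,R,nrows)] -> rows"""
    p,q,o=pose(); rows=[]
    for tp,tq,n in targets:
        p0,q0=p,q; d=(q0.inv()*tq).as_rotvec()
        for i in range(1,n+1):
            np_=p0+(tp-p0)*i/n; nq=q0*R.from_rotvec(d*i/n)
            rows.append(np.r_[(q.inv().apply(np_-p)/1000).round(4),np.degrees((q.inv()*nq).as_rotvec()).round(2)].tolist()); p,q=np_,nq
    for i in range(0,len(rows),8): print(json.dumps(rows[i:i+8]))
def show():
    p,q,o=pose();print("t",round(float(o["t"]),2),"p",p.round(1),"F",np.round(o["ft_force"],1),"w",round(float(o["width"]),1),"q",np.round(o["qpos"],2));return p,q
E
python3 - <<'E'
from h import *
T=tool(-np.pi/2+BY); h=loc(BIN,BY,[-38,0,119]); print(h)
plan([(h+[0,0,90],T,12)])
E
```

```text
[511.64002236 -28.04358761 119.        ]
[[0.0011, -0.0322, -0.0378, 1.83, 0.0, 0.01], [0.0011, -0.0333, -0.0367, 1.83, 0.0, 0.01], [0.0011, -0.0345, -0.0357, 1.83, 0.0, 0.01], [0.0011, -0.0356, -0.0345, 1.83, 0.0, 0.01], [0.0011, -0.0367, -0.0334, 1.83, 0.0, 0.01], [0.0011, -0.0378, -0.0322, 1.83, 0.0, 0.01], [0.0011, -0.0388, -0.031, 1.83, 0.0, 0.01], [0.0011, -0.0397, -0.0297, 1.83, 0.0, 0.01]]
[[0.0011, -0.0407, -0.0284, 1.83, 0.0, 0.01], [0.0011, -0.0416, -0.0271, 1.83, 0.0, 0.01], [0.0011, -0.0424, -0.0258, 1.83, 0.0, 0.01], [0.0011, -0.0432, -0.0244, 1.83, 0.0, 0.01]]
```

Request:
carry_out --pt "0.001 -0.032 -0.038 1.8 0 0" --pt "0.001 -0.033 -0.037 1.8 0 0" --pt "0.001 -0.0345 -0.036 1.8 0 0" --pt "0.001 -0.0355 -0.0345 1.8 0 0" --pt "0.001 -0.0365 -0.0335 1.8 0 0" --pt "0.001 -0.038 -0.032 1.8 0 0" --pt "0.001 -0.039 -0.031 1.8 0 0" --pt "0.001 -0.04 -0.03 1.8 0 0" --grip 0

```text
t: 1.1
ee_pos: [432.4, -199.5, 212.0]
orientation: [2.136, 0.178, -2.139]
ft_force: [0.2, 0.2, 0.2]
width: 87.7
```

Run:
```python
from h import *
show()
T=tool(-np.pi/2+BY); h=loc(BIN,BY,[-38,0,119]); print(h)
plan([(h+[0,0,90],T,6)])
```

```text
t 1.1 p [ 432.4 -199.5  212. ] F [0.2 0.2 0.2] w 87.7 q [-0.46  0.22  1.96  0.    0.97  0.95]
[511.64002236 -28.04358761 119.        ]
[[0.0006, -0.026, -0.0177, 1.12, 0.02, 0.03], [0.0005, -0.0264, -0.0172, 1.12, 0.02, 0.03], [0.0005, -0.0267, -0.0167, 1.12, 0.02, 0.03], [0.0005, -0.027, -0.0161, 1.12, 0.02, 0.03], [0.0005, -0.0273, -0.0156, 1.12, 0.02, 0.03], [0.0005, -0.0276, -0.0151, 1.12, 0.02, 0.03]]
```

Request:
carry_out --pt "0.0005 -0.026 -0.0177 1.12 0 0" --pt "0.0005 -0.0264 -0.0172 1.12 0 0" --pt "0.0005 -0.0267 -0.0167 1.12 0 0" --pt "0.0005 -0.027 -0.0161 1.12 0 0" --pt "0.0005 -0.0273 -0.0156 1.12 0 0" --pt "0.0005 -0.0276 -0.0151 1.12 0 0" --pt "0 0 0 0 0 0"

```text
t: 1.98
ee_pos: [513.3, -18.8, 207.7]
orientation: [2.194, 0.056, -2.205]
ft_force: [-1.2, -0.4, 0.8]
width: 87.6
```

Run:
```python
from h import *
show()
T=tool(-np.pi/2+BY); h=loc(BIN,BY,[-38,0,119])
plan([(h+[0,0,10],T,4),(h,T,2)])
```

```text
t 1.98 p [513.3 -18.8 207.7] F [-1.2 -0.4  0.8] w 87.6 q [-0.06  0.28  1.88  0.    0.98  1.46]
[[0.0197, 0.0024, 0.0004, 0.02, 0.07, 0.05], [0.0197, 0.0023, 0.0004, 0.02, 0.07, 0.05], [0.0197, 0.0023, 0.0005, 0.02, 0.07, 0.05], [0.0197, 0.0023, 0.0005, 0.02, 0.07, 0.05], [0.005, 0.0, -0.0, 0.0, 0.0, 0.0], [0.005, 0.0, -0.0, 0.0, 0.0, 0.0]]
```

Request:
carry_out --pt "0.0197 0.0047 0.0009 0 0.15 0.1" --pt "0.0197 0.0047 0.0009 0 0.15 0.1" --pt "0.0197 0 0 0 0 0" --pt "0.01 0 0 0 0 0" --pt "0.003 0 0 0 0 0"

```text
t: 2.6
ee_pos: [509.9, -31.3, 133.5]
orientation: [2.196, 0.052, -2.197]
ft_force: [-0.1, -0.2, -0.2]
width: 87.9
```

Run:
```python
from h import *
show()
T=tool(-np.pi/2+BY); h=loc(BIN,BY,[-38,0,119])
plan([(h,T,2)])
```

```text
t 2.6 p [509.9 -31.3 133.5] F [-0.1 -0.2 -0.2] w 87.9 q [-0.08  0.39  1.94 -0.    0.81  1.44]
[[0.0073, -0.0016, -0.001, 0.08, 0.02, -0.02], [0.0073, -0.0016, -0.001, 0.08, 0.02, -0.02]]
```

Request:
carry_out --pt "0.007 -0.0016 -0.001 0.08 0 0" --pt "0.006 -0.0012 -0.0008 0.08 0 0" --pt "0.0005 0 0 0 0 0"

```text
t: 2.98
ee_pos: [512.3, -28.6, 120.1]
orientation: [2.199, 0.049, -2.197]
ft_force: [-0.2, -0.6, -0.2]
width: 87.3
```

Run:
```python
from h import *
show()
T=tool(-np.pi/2+BY); h=loc(BIN,BY,[-38,0,119])
plan([(h,T,2)])
snap("side","side1");snap("top","top1")
b=cv2.imread("pics/side1.png")[150:250,200:300];a=cv2.imread("pics/top1.png")[120:220,250:350]
cv2.imwrite("pics/c2.png",cv2.resize(np.hstack([a,b]),None,fx=4,fy=4,interpolation=cv2.INTER_CUBIC))
```

```text
t 2.98 p [512.3 -28.6 120.1] F [-0.2 -0.6 -0.2] w 87.3 q [-0.08  0.41  1.95 -0.    0.78  1.45]
[[0.0006, -0.0003, 0.0003, -0.01, -0.02, -0.03], [0.0006, -0.0003, 0.0003, -0.01, -0.02, -0.03]]
```

View pics/c2.png

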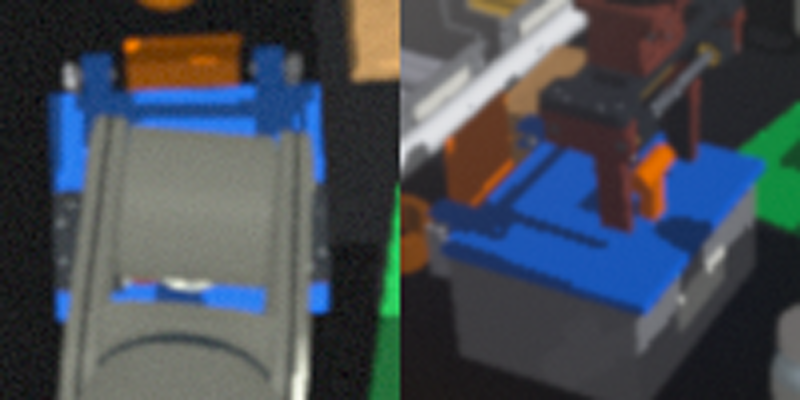

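The side crop shows the fingers either side of the orange bar at about (620,190) and (690,130) in the enlarged view, so I'm closing the gripper.

Request:
carry_out --pt "0.0005 0 0 0 0 0" --pt "0.0005 0 0 0 0 0" --pt "0 0 0 0 0 0" --pt "0 0 0 0 0 0" --grip 1

```text
t: 3.58
ee_pos: [512.8, -28.6, 120.0]
orientation: [2.2, 0.049, -2.195]
ft_force: [-0.4, -0.1, -0.3]
width: 51.4
```

```bash
cat >> h.py <<'E'
PHI0=np.arctan2(43,131); RAD=137.9
PIN=loc(BIN,BY,[93,0,95])
def arc(n,step,rad=None,cal=None):
    """plan n rows of `step` rad about pins from measured angle; cal = fixed offset of TCP-grasp"""
    p,q=show(); T=tool(-np.pi/2+BY)
    l=R.from_euler('z',-BY).apply(p+[0,0,19]-PIN); r=np.hypot(l[0],l[2]); ph=np.arctan2(l[2],-l[0]); print("y",l[1].round(2),"r",r.round(2),"theta",(ph-PHI0).round(3))
    rr=rad or RAD; tg=[]
    for i in range(1,n+1):
        f=ph+step*i; tg.append((PIN+R.from_euler('z',BY).apply([-rr*np.cos(f),l[1],rr*np.sin(f)])-[0,0,19],T,1))
    plan(tg)
E
python3 -c "
from h import *
arc(8,.06)"
```

```text
t 3.58 p [512.8 -28.6 120. ] F [-0.4 -0.1 -0.3] w 51.4 q [-0.08  0.41  1.95 -0.    0.78  1.45]
y -0.61 r 137.08 theta 0.009
[[-0.008, 0.0, -0.0021, -0.01, -0.14, -0.07], [-0.0076, -0.0, -0.0033, 0.0, 0.0, 0.0], [-0.0074, 0.0, -0.0038, 0.0, 0.0, 0.0], [-0.0071, -0.0, -0.0042, 0.0, 0.0, 0.0], [-0.0068, -0.0, -0.0046, 0.0, 0.0, 0.0], [-0.0066, 0.0, -0.0051, 0.0, 0.0, 0.0], [-0.0062, -0.0, -0.0054, 0.0, 0.0, 0.0], [-0.0059, -0.0, -0.0058, 0.0, 0.0, 0.0]]
```

Request:
carry_out --pt "0 0 0 0 0 0" --pt "0 0 0 0 0 0" --pt "0 0 0 0 0 0"

```text
t: 3.95
ee_pos: [512.8, -28.8, 120.0]
orientation: [2.2, 0.049, -2.195]
ft_force: [0.6, -0.7, 0.8]
width: 40.0
```

```bash
python3 -c "
from h import *
arc(6,.05)"
```

```text
t 3.95 p [512.8 -28.8 120. ] F [ 0.6 -0.7  0.8] w 40.0 q [-0.08  0.41  1.95 -0.    0.78  1.45]
y -0.83 r 137.1 theta 0.01
[[-0.0067, 0.0, -0.0016, -0.01, -0.14, -0.09], [-0.0063, -0.0, -0.0027, 0.0, 0.0, 0.0], [-0.0062, 0.0, -0.003, 0.0, 0.0, 0.0], [-0.006, -0.0, -0.0033, 0.0, 0.0, 0.0], [-0.0059, 0.0, -0.0036, 0.0, 0.0, 0.0], [-0.0057, 0.0, -0.0039, 0.0, 0.0, 0.0]]
```

Request:
carry_out --pt "-0.0064 0 -0.0022 0 0 0" --pt "-0.0063 0 -0.0026 0 0 0" --pt "-0.0062 0 -0.003 0 0 0" --pt "-0.006 0 -0.0033 0 0 0"

```text
t: 4.45
ee_pos: [522.8, -28.0, 144.8]
orientation: [2.196, 0.049, -2.2]
ft_force: [0.7, 0.1, -5.7]
width: 39.6
```

```bash
python3 -c "
from h import *
arc(8,.07,137.1)"
```

```text
t 4.45 p [522.8 -28.  144.8] F [ 0.7  0.1 -5.7] w 39.6 q [-0.08  0.39  1.91 -0.    0.85  1.45]
y -0.49 r 138.17 theta 0.204
[[-0.0076, 0.0, -0.006, -0.01, 0.11, -0.05], [-0.0078, 0.0, -0.0056, -0.0, 0.0, -0.0], [-0.0074, -0.0, -0.0062, 0.0, 0.0, 0.0], [-0.0069, -0.0, -0.0067, 0.0, 0.0, 0.0], [-0.0064, 0.0, -0.0071, 0.0, 0.0, 0.0], [-0.0059, -0.0, -0.0076, 0.0, 0.0, 0.0], [-0.0054, 0.0, -0.0079, 0.0, 0.0, 0.0], [-0.0048, 0.0, -0.0083, 0.0, 0.0, 0.0]]
```

Request:
carry_out --pt "-0.0076 0 -0.0058 0 0.1 0" --pt "-0.0077 0 -0.0058 0 0 0" --pt "-0.0074 0 -0.0062 0 0 0" --pt "-0.0069 0 -0.0067 0 0 0" --pt "-0.0064 0 -0.0071 0 0 0" --pt "-0.0059 0 -0.0076 0 0 0"

```text
t: 5.2
ee_pos: [563.2, -25.9, 189.0]
orientation: [2.195, 0.05, -2.201]
ft_force: [0.2, -0.8, -7.5]
width: 39.5
```

```bash
python3 -c "
from h import *
arc(8,.08,137.5)"
```

```text
t 5.2 p [563.2 -25.9 189. ] F [ 0.2 -0.8 -7.5] w 39.5 q [-0.07  0.38  1.79 -0.    0.98  1.46]
y -0.24 r 138.12 theta 0.641
[[-0.0055, 0.0, -0.0096, -0.0, 0.17, -0.03], [-0.0052, 0.0, -0.0097, -0.0, 0.0, 0.0], [-0.0044, -0.0, -0.0101, -0.0, -0.0, 0.0], [-0.0036, 0.0, -0.0104, 0.0, 0.0, -0.0], [-0.0027, 0.0, -0.0106, 0.0, 0.0, 0.0], [-0.0019, 0.0, -0.0108, -0.0, -0.0, 0.0], [-0.001, 0.0, -0.011, 0.0, 0.0, -0.0], [-0.0001, 0.0, -0.011, 0.0, 0.0, 0.0]]
```

Request:
carry_out --pt "-0.0055 0 -0.0096 0 0.15 0" --pt "-0.0052 0 -0.0097 0 0 0" --pt "-0.0044 0 -0.0101 0 0 0" --pt "-0.0036 0 -0.0104 0 0 0" --pt "-0.0027 0 -0.0106 0 0 0" --pt "-0.0019 0 -0.0108 0 0 0"

```text
t: 5.95
ee_pos: [627.8, -22.9, 214.2]
orientation: [2.195, 0.05, -2.2]
ft_force: [-2.4, 0.2, -2.9]
width: 39.5
```

```bash
python3 -c "
from h import *
arc(8,.06,137.5)"
```

```text
t 5.95 p [627.8 -22.9 214.2] F [-2.4  0.2 -2.9] w 39.5 q [-0.06  0.44  1.63 -0.    1.08  1.47]
y -0.21 r 139.01 theta 1.147
[[0.0009, 0.0, -0.0084, 0.01, 0.13, -0.03], [-0.0001, 0.0, -0.0082, -0.0, -0.0, 0.0], [0.0004, -0.0, -0.0082, 0.0, 0.0, -0.0], [0.0009, 0.0, -0.0082, 0.0, 0.0, 0.0], [0.0013, 0.0, -0.0081, -0.0, -0.0, 0.0], [0.0018, -0.0, -0.008, 0.0, 0.0, -0.0], [0.0023, 0.0, -0.0079, 0.0, 0.0, 0.0], [0.0028, 0.0, -0.0078, -0.0, -0.0, 0.0]]
```

Request:
carry_out --pt "0.001 0 -0.0084 0 0.1 0" --pt "0.0003 0 -0.0082 0 0 0" --pt "0.0006 0 -0.0082 0 0 0" --pt "0.001 0 -0.0082 0 0 0" --pt "0.0014 0 -0.0081 0 0 0" --pt "0.0018 0 -0.006 0 0 0"

```text
t: 6.7
ee_pos: [681.4, -20.2, 211.0]
orientation: [2.205, 0.05, -2.191]
ft_force: [-3.0, 0.9, 3.5]
width: 39.7
```

```bash
python3 -c "
from h import *
arc(5,.03,137.8)"
```

```text
t 6.7 p [681.4 -20.2 211. ] F [-3.   0.9  3.5] w 39.7 q [-0.05  0.52  1.51  0.    1.11  1.48]
y 0.08 r 140.5 theta 1.535
[[0.0038, -0.0, -0.0032, 0.0, -0.38, -0.02], [0.0013, -0.0, -0.0039, 0.0, 0.0, -0.0], [0.0014, 0.0, -0.0039, 0.0, 0.0, 0.0], [0.0016, 0.0, -0.0038, 0.0, 0.0, 0.0], [0.0017, -0.0, -0.0038, 0.0, 0.0, 0.0]]
```

Request:
carry_out --pt "0.0015 0 -0.0039 0 -0.3 0" --pt "0.0014 0 -0.0039 0 0 0" --pt "0.0014 0 -0.0039 0 0 0" --pt "0.0015 0 -0.0025 0 0 0"

```text
t: 7.2
ee_pos: [698.0, -19.3, 205.8]
orientation: [2.203, 0.05, -2.194]
ft_force: [-0.4, -0.3, 4.3]
width: 39.5
```

```bash
python3 -c "
from h import *
arc(4,.02,139.5)"
```

```text
t 7.2 p [698.  -19.3 205.8] F [-0.4 -0.3  4.3] w 39.5 q [-0.04  0.55  1.47  0.    1.12  1.48]
y 0.2 r 141.15 theta 1.658
[[0.0026, -0.0, -0.0019, 0.0, -0.23, -0.01], [0.0012, 0.0, -0.0025, -0.0, -0.0, -0.0], [0.0012, -0.0, -0.0025, 0.0, 0.0, -0.0], [0.0013, 0.0, -0.0025, 0.0, 0.0, 0.0]]
```

Request:
carry_out --pt "0.001 0 -0.0025 0 0 0" --pt "0.001 0 -0.0025 0 0 0" --pt "0 0 0 0 0 0"

```text
t: 7.58
ee_pos: [703.5, -19.0, 203.6]
orientation: [2.203, 0.05, -2.193]
ft_force: [0.3, 0.7, 2.2]
width: 39.2
```

```bash
python3 -c "
from h import *
arc(4,.02,140)
snap('side','side2')
b=cv2.imread('pics/side2.png')[100:250,180:330]
cv2.imwrite('pics/c3.png',cv2.resize(b,None,fx=4,fy=4,interpolation=cv2.INTER_CUBIC))"
```

```text
t 7.58 p [703.5 -19.  203.6] F [0.3 0.7 2.2] w 39.2 q [-0.04  0.56  1.46  0.    1.12  1.48]
y 0.24 r 141.45 theta 1.7
[[0.0025, -0.0, -0.0019, 0.0, -0.25, -0.01], [0.0013, 0.0, -0.0025, -0.0, -0.0, 0.0], [0.0013, -0.0, -0.0025, 0.0, 0.0, 0.0], [0.0014, 0.0, -0.0024, 0.0, 0.0, 0.0]]
```

View pics/c3.png

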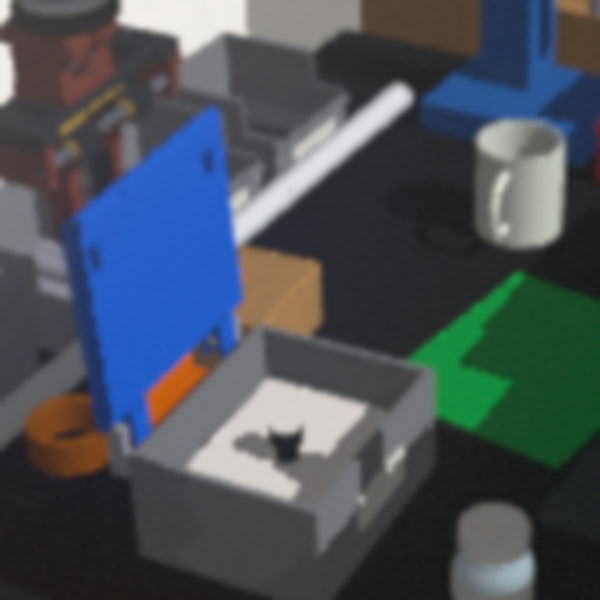

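Picture: the lid stands upright with its knuckle on the pins at crop (120,435) and the stop behind it at (180,385). The white cover and black knob are now visible at (288,445). I'll push a little further towards the stop.

Request:
carry_out --pt "0.0012 0 -0.0025 0 0 0" --pt "0.0012 0 -0.0025 0 0 0" --pt "0 0 0 0 0 0"

```text
t: 8.0
ee_pos: [708.7, -18.8, 201.2]
orientation: [2.203, 0.05, -2.193]
ft_force: [-0.3, 1.5, 1.9]
width: 39.7
```

```bash
python3 -c "
from h import *
arc(1,.02,140)"
```

```text
t 8.0 p [708.7 -18.8 201.2] F [-0.3  1.5  1.9] w 39.7 q [-0.04  0.57  1.45  0.    1.13  1.48]
y 0.22 r 141.68 theta 1.741
[[0.0028, -0.0, -0.0017, -0.0, -0.26, -0.01]]
```

Request:
carry_out --pt "0.0014 0 -0.0025 0 0 0" --pt "0.0014 0 -0.0025 0 0 0" --pt "0 0 0 0 0 0"

```text
t: 8.38
ee_pos: [712.1, -18.6, 199.4]
orientation: [2.198, 0.05, -2.198]
ft_force: [-3.8, 1.4, 4.5]
width: 39.7
```

```bash
python3 -c "
from h import *
arc(1,.02,140)
for q in [(490,75),(713,68)]: print(R.from_euler('z',-BY).apply(atz('top0',q[0]/4+144.6,q[1]/4+119.6,95)-[*BIN,0]).round(1))
snap('side','side3'); snap('top','top3')
# predicted lid face edges for hypothetical theta
for th in (1.62,1.67,1.72,1.77):
  L=[[-176,97,-5],[-176,-97,-5],[-13,-97,-5],[-13,97,-5]]
  W=[PIN+R.from_euler('z',BY).apply(R.from_euler('y',th).apply(l)) for l in L]
  print(th,((proj2('side3',W)-[180,100]+.5)*4).round(0).tolist())
b=cv2.imread('pics/side3.png')[100:250,180:330]
cv2.imwrite('pics/c4.png',cv2.resize(b,None,fx=4,fy=4,interpolation=cv2.INTER_CUBIC))"
```

```text
t 8.38 p [712.1 -18.6 199.4] F [-3.8  1.4  4.5] w 39.7 q [-0.04  0.57  1.43 -0.    1.13  1.48]
y 0.2 r 141.71 theta 1.768
[[0.0029, -0.0, -0.0016, -0.01, -0.0, -0.01]]
[95.  82.4 95. ]
[ 93.7 -78.2  95. ]
1.62 [[72.0, 235.0], [224.0, 112.0], [246.0, 304.0], [107.0, 439.0]]
1.67 [[61.0, 232.0], [213.0, 110.0], [245.0, 304.0], [106.0, 438.0]]
1.72 [[50.0, 231.0], [203.0, 109.0], [244.0, 303.0], [106.0, 438.0]]
1.77 [[39.0, 229.0], [193.0, 108.0], [244.0, 303.0], [105.0, 437.0]]
```

View pics/c4.png

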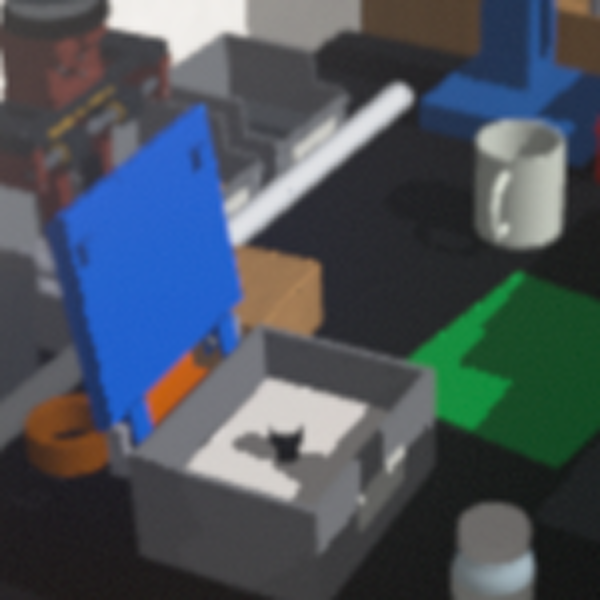

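Request:
carry_out --pt "0.002 0 0.001 0 0 0" --pt "0.002 0 0.001 0 0 0" --pt "0 0 0 0 0 0"

```text
t: 8.85
ee_pos: [712.0, -18.6, 199.6]
orientation: [2.204, 0.05, -2.193]
ft_force: [-3.4, 1.0, -0.8]
width: 39.8
```

```bash
python3 -c "
from h import *
arc(1,.02,140)"
```

```text
t 8.85 p [712.  -18.6 199.6] F [-3.4  1.  -0.8] w 39.8 q [-0.04  0.57  1.44  0.    1.13  1.48]
y 0.2 r 141.8 theta 1.766
[[0.003, -0.0, -0.0015, -0.03, -0.31, -0.01]]
```

Request:
carry_out --pt "0.004 0 0.002 0 0 0" --pt "0.003 0 0.001 0 0 0"

```text
t: 9.1
ee_pos: [713.0, -18.6, 199.0]
orientation: [2.215, 0.05, -2.181]
ft_force: [-8.5, 1.3, 17.4]
width: 39.7
```

```bash
python3 -c "
from h import *
arc(1,.02,140)"
```

```text
t 9.1 p [713.  -18.6 199. ] F [-8.5  1.3 17.4] w 39.7 q [-0.04  0.57  1.45  0.    1.11  1.48]
y 0.21 r 141.8 theta 1.774
[[0.003, -0.0, -0.0015, -0.03, -0.9, -0.04]]
```

Pushing down and back meets 17 N, so the lid is seated on the pins and against the stop. Releasing it now.

Request:
carry_out --pt "-0.002 0 -0.0005 0 -0.4 0" --pt "0 0 0 0 0 0" --pt "0 0 0 0 0 0"

```text
t: 9.48
ee_pos: [711.9, -18.7, 199.6]
orientation: [2.204, 0.049, -2.193]
ft_force: [-0.4, 1.1, 2.3]
width: 39.9
```

Request:
carry_out --pt "0 0 0 0 0 0" --pt "0 0 0 0 0 0" --pt "0 0 0 0 0 0" --pt "0 0 0 0 0 0" --grip 0

```text
t: 9.98
ee_pos: [712.6, -19.2, 199.0]
orientation: [2.205, 0.048, -2.191]
ft_force: [0.4, 0.2, -0.4]
width: 76.1
```

```bash
python3 -c "
from h import *
p,q=show(); print(q.as_matrix().round(3))
plan([(p+[0,0,130],tool(-np.pi/2+BY),6)])"
```

```text
t 9.97 p [712.6 -19.2 199. ] F [ 0.4  0.2 -0.4] w 76.1 q [-0.04  0.57  1.44 -0.    1.12  1.48]
[[ 0.007  0.045 -0.999]
 [-0.001 -0.999 -0.045]
 [-1.     0.001 -0.006]]
[[-0.0217, 0.0, -0.0001, -0.01, -0.06, -0.01], [-0.0217, 0.0, -0.0001, -0.01, -0.06, -0.01], [-0.0217, 0.0, -0.0001, -0.01, -0.06, -0.01], [-0.0217, 0.0, -0.0001, -0.01, -0.06, -0.01], [-0.0217, 0.0, -0.0, -0.01, -0.06, -0.01], [-0.0217, 0.0, -0.0, -0.01, -0.06, -0.01]]
```

Request:
carry_out --pt "-0.02 0 0 0 0 0" --pt "-0.025 0 0 0 0 0" --pt "-0.03 0 0 0 0 0" --pt "-0.03 0 0.005 -5 0 0" --pt "-0.025 0 0.01 -9 0 0" --pt "-0.01 0 0.02 -10 0 0" --pt "0 0.006 0.02 -10 0 0" --pt "0 0.008 0.015 -10 0 0"

```text
t: 10.98
ee_pos: [656.2, -56.3, 355.7]
orientation: [1.737, 0.759, -1.706]
ft_force: [0.1, 0.6, 0.6]
width: 87.9
```

```bash
python3 -c "
from h import *
p,q=show(); print(q.as_matrix().round(3))
snap('side','side4'); snap('top','top4')
b=cv2.imread('pics/side4.png')[100:240,180:320]
b=cv2.resize(b,(560,560),interpolation=cv2.INTER_CUBIC)
cv2.imwrite('pics/c5.png',b)"
```

```text
t 10.97 p [656.2 -56.3 355.7] F [0.1 0.6 0.6] w 87.9 q [-0.1   0.35  1.43  0.    1.34  0.63]
[[ 0.018  0.744 -0.668]
 [-0.002 -0.668 -0.744]
 [-1.     0.015 -0.011]]
```

View pics/c5.png

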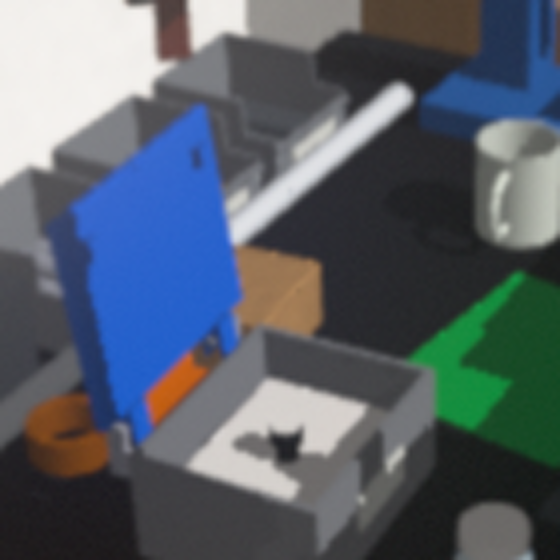

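The lid stands by itself, its knuckle on the pin at (122,435). Inner-face corners are at about (72,213), (205,107), (241,300) and (110,428). I'll fit its lean from these.

```bash
python3 -c "
from h import *
from scipy.optimize import least_squares
px=np.array([(72,213),(205,107),(241,300),(110,428)])/4+[180,100]-.375
L=np.array([[-176,97,-5],[-176,-97,-5],[-13,-97,-5],[-13,97,-5]])
W=lambda s:PIN+s[:3]+R.from_euler('z',BY).apply(R.from_euler('y',s[3]).apply(L))
for reg in (.02,.3):
  s=least_squares(lambda s:np.r_[(proj2('side4',W(s))-px).ravel(),s[:3]*reg],[0,0,0,1.67]).x
  print(s.round(3),(proj2('side4',W(s))-px).round(1).tolist())
a=cv2.imread('pics/top4.png')[100:240,210:400]
cv2.imwrite('pics/c6.png',cv2.resize(a,None,fx=4,fy=4,interpolation=cv2.INTER_CUBIC))
"
```

```text
[ 22.042 -31.619 -15.761   1.676] [[-2.0, 2.6], [1.7, -0.4], [0.7, -1.5], [-0.2, -1.0]]
[ 1.334 -3.812  3.89   1.668] [[-2.5, 2.7], [2.3, -1.1], [1.2, -0.9], [-0.8, 0.5]]
```

View pics/c6.png

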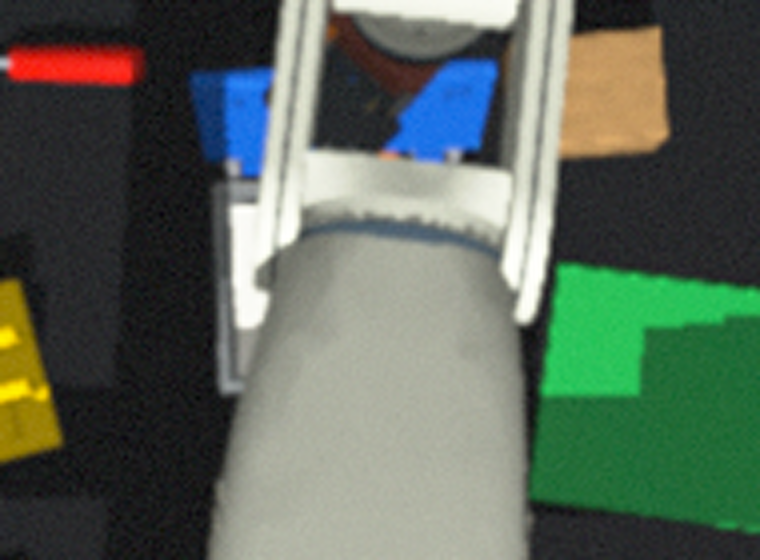

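The top crop shows the lid's far top edge from (192,73) to (497,62). I'll fit both views together.

```bash
python3 -c "
from h import *
from scipy.optimize import least_squares
px=np.array([(205,107),(241,300),(110,428),(52,220)])/4+[180,100]-.375
L=np.array([[-176,-97,-5],[-13,-97,-5],[-13,97,-5],[-176,97,5]])
pt=np.array([(192,73),(497,62)])/4+[210,100]-.375
Lt=np.array([[-176,97,5],[-176,-97,5]])
W=lambda s,L:PIN+s[:3]+R.from_euler('z',BY).apply(R.from_euler('y',s[3]).apply(L))
f=lambda s:np.vstack([proj2('side4',W(s,L))-px,proj2('top4',W(s,Lt))-pt])
for reg in (.02,.2):
  s=least_squares(lambda s:np.r_[f(s).ravel(),s[:3]*reg],[0,0,0,1.67]).x
  print(s.round(3),f(s).round(1).tolist())
  a=s[3]-np.pi/2; e=PIN+s[:3]+R.from_euler('z',BY).apply(R.from_euler('y',s[3]).apply([-176,0,0])); print('edge',e.round(1),'lean',a)
"
```

```text
[-0.877  0.147  5.339  1.684] [[1.3, -1.0], [1.0, -0.6], [-1.1, 1.0], [-1.7, 0.7], [0.2, 0.4], [0.5, 0.0]]
edge [661.5 -21.  275.2] lean 0.11343349815347636
[-0.262 -0.192  4.503  1.682] [[1.3, -0.8], [0.9, -0.5], [-1.1, 1.1], [-1.7, 0.9], [0.3, 0.3], [0.7, -0.0]]
edge [661.8 -21.3 274.4] lean 0.11143216604110218
```

```bash
cat >> h.py <<'E'
EDGE=np.array([661.0,-21.2,273.]);LEAN=.11
BYAX=R.from_euler('z',BY).apply([0,1,0])
def TL(a): return R.from_rotvec(BYAX*a)*tool(BY)
def up(a): return R.from_euler('z',BY).apply([np.sin(a),0,np.cos(a)])
E
python3 -c "
from h import *
plan([(EDGE+40*up(LEAN),TL(LEAN),7)])"
```

```text
[[0.0061, -0.0026, -0.0046, -6.41, -0.39, -1.01], [0.0062, -0.002, -0.0049, -6.41, -0.39, -1.01], [0.0061, -0.0013, -0.0052, -6.41, -0.39, -1.01], [0.0061, -0.0006, -0.0053, -6.41, -0.39, -1.01], [0.0061, 0.0001, -0.0054, -6.41, -0.39, -1.01], [0.0061, 0.0008, -0.0054, -6.41, -0.39, -1.01], [0.006, 0.0015, -0.0053, -6.41, -0.39, -1.01]]
```

Request:
carry_out --pt "0.006 -0.0026 -0.0046 -6.4 -0.4 -1" --pt "0.006 -0.002 -0.0049 -6.4 -0.4 -1" --pt "0.006 -0.0013 -0.0052 -6.4 -0.4 -1" --pt "0.006 -0.0006 -0.0053 -6.4 -0.4 -1" --pt "0.006 0 -0.0054 -6.4 -0.4 -1" --pt "0.005 0.0008 -0.003 -5 -0.4 -1" --pt "0 0 0 0 0 0" --grip 0.55

```text
t: 11.95
ee_pos: [667.1, -24.3, 325.8]
orientation: [1.24, 1.221, -1.353]
ft_force: [-0.5, -0.1, 0.5]
width: 39.7
```

```bash
python3 -c "
from h import *
show()
plan([(EDGE+10*up(LEAN),TL(LEAN),3),(EDGE-29*up(LEAN),TL(LEAN),5)])"
```

```text
t 11.95 p [667.1 -24.3 325.8] F [-0.5 -0.1  0.5] w 39.7 q [-0.05  0.44  1.36 -0.    1.43  0.05]
[[0.0144, -0.0005, -0.001, -2.86, -0.14, -0.41], [0.0144, -0.0003, -0.001, -2.86, -0.14, -0.41], [0.0144, -0.0002, -0.0011, -2.86, -0.14, -0.41], [0.0078, -0.0, 0.0, 0.0, 0.0, 0.0], [0.0078, -0.0, -0.0, 0.0, 0.0, 0.0], [0.0078, 0.0, 0.0, 0.0, 0.0, 0.0], [0.0078, -0.0, -0.0, 0.0, 0.0, 0.0], [0.0078, -0.0, 0.0, 0.0, 0.0, 0.0]]
```

Request:
carry_out --pt "0.012 -0.0005 -0.0015 -3.4 -0.14 -0.41" --pt "0.012 -0.0005 -0.001 -3 -0.14 -0.41" --pt "0.008 0 -0.001 -2.5 -0.14 -0.41" --pt "0 0 0 0 0 0"

```text
t: 12.45
ee_pos: [664.5, -19.8, 295.9]
orientation: [1.125, 1.304, -1.257]
ft_force: [0.1, -0.2, -0.2]
width: 39.7
```

```bash
python3 -c "
from h import *
show()
plan([(EDGE+10*up(LEAN),TL(LEAN),1),(EDGE-29*up(LEAN),TL(LEAN),5)])"
```

```text
t 12.45 p [664.5 -19.8 295.9] F [ 0.1 -0.2 -0.2] w 39.7 q [-0.04  0.47  1.39 -0.01  1.39 -0.08]
[[0.0132, -0.001, 0.0012, -0.26, 0.0, -0.23], [0.0078, -0.0, 0.0, 0.0, 0.0, 0.0], [0.0078, -0.0, -0.0, 0.0, 0.0, 0.0], [0.0078, 0.0, 0.0, 0.0, 0.0, 0.0], [0.0078, -0.0, -0.0, 0.0, 0.0, 0.0], [0.0078, -0.0, 0.0, 0.0, 0.0, 0.0]]
```

Request:
carry_out --pt "0.008 -0.0007 0.001 -0.2 0 -0.2" --pt "0.008 0 0 0 0 0" --pt "0.008 0 0 0 0 0" --pt "0.008 0 0 0 0 0" --pt "0.006 0 0 0 0 0"

```text
t: 13.08
ee_pos: [660.0, -21.4, 257.0]
orientation: [1.124, 1.305, -1.258]
ft_force: [-0.1, -0.7, 0.2]
width: 39.6
```

```bash
python3 -c "
from h import *
show()
plan([(EDGE-29*up(LEAN),TL(LEAN),2)])
snap('side','side5')
b=cv2.imread('pics/side5.png')[80:220,170:310]
cv2.imwrite('pics/c7.png',cv2.resize(b,(560,560),interpolation=cv2.INTER_CUBIC))"
```

```text
t 13.07 p [660.  -21.4 257. ] F [-0.1 -0.7  0.2] w 39.6 q [-0.05  0.49  1.44 -0.01  1.32 -0.08]
[[0.0065, -0.0004, -0.0001, -0.13, 0.0, -0.07], [0.0065, -0.0004, -0.0001, -0.13, 0.0, -0.07]]
```

View pics/c7.png

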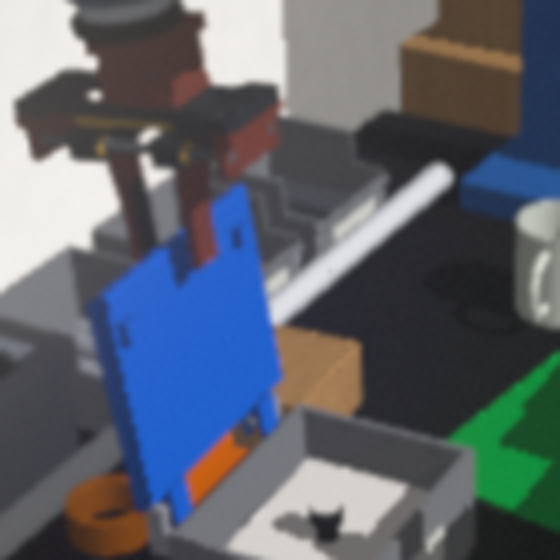

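The fingers straddle the top edge, the near one in front of the inner face at (200,250) and the far one behind. Going about 10 mm deeper and closing.

Request:
carry_out --pt "0.0065 -0.0003 0 0 0 0" --pt "0.005 0 0 0 0 0" --pt "0 0 0 0 0 0"

```text
t: 13.5
ee_pos: [657.9, -21.4, 243.9]
orientation: [1.123, 1.306, -1.259]
ft_force: [-0.2, 0.0, 0.4]
width: 39.8
```

Request:
carry_out --pt "0 0 0 0 0 0" --pt "0 0 0 0 0 0" --pt "0 0 0 0 0 0" --pt "0 0 0 0 0 0" --pt "0 0 0 0 0 0" --grip 1

```text
t: 14.12
ee_pos: [658.6, -21.4, 244.5]
orientation: [1.124, 1.304, -1.258]
ft_force: [-0.0, -0.6, -1.7]
width: 9.7
```

```bash
python3 -c "
from h import *
p,q=show(); print(q.as_matrix().round(3))"
```

```text
t 14.12 p [658.6 -21.4 244.5] F [-0.  -0.6 -1.7] w 9.7 q [-0.05  0.5   1.45 -0.01  1.29 -0.08]
[[-0.107  0.993  0.041]
 [-0.005  0.041 -0.999]
 [-0.994 -0.107  0.001]]
```

```bash
python3 -c "
from h import *
p,q=show()
r=np.linalg.norm(p-PIN);print(r)
d=p-(PIN+r*up(.107)); print('off',d.round(1))
plan([(PIN+d+(r+2)*up(.03),TL(.03),4),(PIN+d+(r+32)*up(.03),TL(.0),4)])"
```

```text
t 14.12 p [658.6 -21.4 244.5] F [-0.  -0.6 -1.7] w 9.7 q [-0.05  0.5   1.45 -0.01  1.29 -0.08]
150.41294484330632
off [ 0.  -0.1 -0. ]
[[-0.0004, -0.0029, 0.0, -0.07, 0.0, 1.1], [-0.0004, -0.0029, 0.0, -0.07, 0.0, 1.1], [-0.0005, -0.0029, 0.0, -0.07, 0.0, 1.1], [-0.0006, -0.0029, 0.0, -0.07, 0.0, 1.1], [-0.0075, -0.0, -0.0, -0.0, -0.0, 0.43], [-0.0075, 0.0001, 0.0, 0.0, 0.0, 0.43], [-0.0075, 0.0001, 0.0, 0.0, -0.0, 0.43], [-0.0075, 0.0002, -0.0, -0.0, 0.0, 0.43]]
```

Request:
carry_out --pt "-0.001 -0.0029 0 0 0 1.1" --pt "-0.001 -0.0029 0 0 0 1.1" --pt "-0.001 -0.0029 0 0 0 1.1" --pt "-0.001 -0.0029 0 0 0 1.1"

```text
t: 14.62
ee_pos: [646.0, -21.8, 247.5]
orientation: [1.165, 1.248, -1.199]
ft_force: [1.5, -0.0, -5.9]
width: 9.8
```

```bash
python3 -c "
from h import *
p,q=show(); l=R.from_euler('z',-BY).apply(p-PIN); print(l.round(1),np.hypot(l[0],l[2]),np.arctan2(l[0],l[2])); m=q.as_matrix()
print(m.round(3)); print(ctrl.get_obs()['moment'])"
```

```text
t 14.62 p [646.  -21.8 247.5] F [ 1.5 -0.  -5.9] w 9.8 q [-0.05  0.44  1.54 -0.    1.19 -0.09]
[3.500e+00 1.000e-01 1.525e+02] 152.5119882116441 0.02273824250833085
[[-0.027  0.999  0.042]
 [-0.001  0.042 -0.999]
 [-1.    -0.027  0.   ]]
[ 0.04087284 -0.69938576  0.14728115]
```

Request:
carry_out --pt "-0.006 0 0 0 0 0.5" --pt "-0.008 0 0 0 0 0.5" --pt "-0.009 0 0 0 0 0.3" --pt "-0.01 0 0 0 0 0.2" --pt "-0.01 0 0 0 0 0" --pt "-0.012 0 0 0 0 0" --pt "-0.012 0 0 0 0 0" --pt "-0.005 0 0 0 0 0"

```text
t: 15.62
ee_pos: [645.5, -21.8, 325.6]
orientation: [1.178, 1.228, -1.179]
ft_force: [-0.2, 0.1, -4.6]
width: 9.8
```

```bash
cat >> h.py <<'E'
def TRk(): return tool(RY)
SLOT=np.array([RACK[0],RACK[1],12.])
E
python3 -c "
from h import *
p,q=show(); l=R.from_euler('z',-BY).apply(p-PIN); print(l.round(1)); print(q.as_matrix().round(3))
z=p[2]+15
t=SLOT.copy(); t[2]=z
plan([(t,TRk(),12)])
snap('side','side6'); snap('top','top6')"
```

```text
t 15.62 p [645.5 -21.8 325.6] F [-0.2  0.1 -4.6] w 9.8 q [-0.05  0.36  1.48 -0.    1.3  -0.09]
[3.000e+00 1.000e-01 2.306e+02]
[[-0.     0.999  0.041]
 [-0.     0.041 -0.999]
 [-1.    -0.     0.   ]]
[[-0.0013, -0.0137, -0.0276, -1.12, 0.0, 0.0], [-0.0013, -0.0131, -0.0279, -1.12, 0.0, 0.0], [-0.0013, -0.0126, -0.0281, -1.12, 0.0, 0.0], [-0.0013, -0.012, -0.0284, -1.12, 0.0, 0.0], [-0.0013, -0.0115, -0.0286, -1.12, 0.0, 0.0], [-0.0013, -0.0109, -0.0288, -1.12, 0.0, 0.0], [-0.0013, -0.0104, -0.029, -1.12, 0.0, 0.0], [-0.0013, -0.0098, -0.0292, -1.12, 0.0, 0.0]]
[[-0.0013, -0.0092, -0.0294, -1.12, 0.0, 0.0], [-0.0013, -0.0086, -0.0296, -1.12, 0.0, 0.0], [-0.0013, -0.0081, -0.0298, -1.12, 0.0, 0.0], [-0.0013, -0.0075, -0.0299, -1.12, 0.0, 0.0]]
```

Request:
carry_out --pt "-0.001 -0.0137 -0.0276 -1.1 0 0" --pt "-0.001 -0.013 -0.028 -1.1 0 0" --pt "-0.001 -0.0125 -0.028 -1.1 0 0" --pt "-0.001 -0.012 -0.0285 -1.1 0 0" --pt "-0.001 -0.0115 -0.0286 -1.1 0 0" --pt "-0.001 -0.011 -0.0288 -1.1 0 0" --pt "-0.001 -0.0105 -0.029 -1.1 0 0" --pt "-0.001 -0.01 -0.029 -1.1 0 0"

```text
t: 16.73
ee_pos: [521.9, 198.3, 329.0]
orientation: [1.06, 1.3, -1.069]
ft_force: [0.5, -0.1, -3.9]
width: 9.8
```

```bash
python3 -c "
from h import *
p,q=show(); print(q.as_matrix().round(3))
t=SLOT.copy(); t[2]=p[2]
plan([(t,TRk(),5)])"
```

```text
t 16.73 p [521.9 198.3 329. ] F [ 0.5 -0.1 -3.9] w 9.8 q [0.34 0.22 1.66 0.   1.26 0.15]
[[-0.007  0.981  0.194]
 [-0.002  0.194 -0.981]
 [-1.    -0.007  0.   ]]
[[0.0, -0.0066, -0.0226, -0.91, -0.0, 0.08], [0.0, -0.0062, -0.0227, -0.91, -0.0, 0.08], [0.0, -0.0059, -0.0228, -0.91, -0.0, 0.08], [0.0, -0.0055, -0.0229, -0.91, -0.0, 0.08], [0.0, -0.0051, -0.023, -0.91, -0.0, 0.08]]
```

Request:
carry_out --pt "0 -0.0066 -0.0226 -0.9 0 0.08" --pt "0 -0.0062 -0.0227 -0.9 0 0.08" --pt "0 -0.0055 -0.0225 -0.9 0 0.08" --pt "0 -0.004 -0.017 -0.9 0 0.08" --pt "0 -0.002 -0.008 -0.5 0 0.08" --pt "0 0 0 0 0 0"

```text
t: 17.48
ee_pos: [473.9, 287.1, 327.1]
orientation: [1.003, 1.328, -1.009]
ft_force: [0.4, 0.8, -5.7]
width: 9.8
```

```bash
python3 -c "
from h import *
p,q=show(); print(q.as_matrix().round(3))
t=SLOT.copy(); t[2]=p[2]
plan([(t,TRk(),2)])"
```

```text
t 17.48 p [473.9 287.1 327.1] F [ 0.4  0.8 -5.7] w 9.8 q [0.52 0.21 1.68 0.   1.25 0.25]
[[-0.003  0.963  0.27 ]
 [-0.002  0.27  -0.963]
 [-1.    -0.004  0.001]]
[[-0.0, -0.0009, -0.0083, -0.07, 0.02, 0.11], [-0.0, -0.0009, -0.0083, -0.07, 0.02, 0.11]]
```

Request:
carry_out --pt "0.005 -0.001 -0.0083 -0.1 0 0.1" --pt "0.015 -0.0008 -0.0078 0 0 0.1" --pt "0.02 0 0 0 0 0" --pt "0.018 0 0 0 0 0" --pt "0.01 0 0 0 0 0" --pt "0.002 0 0 0 0 0"

```text
t: 18.23
ee_pos: [467.3, 302.0, 251.3]
orientation: [1.004, 1.326, -1.008]
ft_force: [0.2, 0.4, -4.2]
width: 10.1
```

```bash
python3 -c "
from h import *
p,q=show(); print(q.as_matrix().round(3))
t=SLOT.copy(); t[2]=p[2]
plan([(t,TRk(),2)])
print(R.from_euler('z',-RY).apply(p-SLOT).round(1))
snap('side','side7'); snap('top','top7')
b=cv2.imread('pics/side7.png')[160:360,130:290]; a=cv2.imread('pics/top7.png')[130:250,130:250]
b=cv2.resize(b,(480,600),interpolation=cv2.INTER_CUBIC); a=cv2.resize(a,(320,320),interpolation=cv2.INTER_CUBIC)
c=np.zeros((600,800,3),np.uint8); c[:,:480]=b; c[:320,480:]=a; cv2.imwrite('pics/c8.png',c)"
```

```text
t 18.23 p [467.3 302.  251.3] F [ 0.2  0.4 -4.2] w 10.1 q [ 0.55  0.29  1.76 -0.    1.1   0.28]
[[-0.001  0.963  0.269]
 [-0.002  0.269 -0.963]
 [-1.    -0.002  0.002]]
[[-0.0, 0.0003, -0.0002, -0.09, 0.05, 0.05], [-0.0, 0.0003, -0.0002, -0.09, 0.05, 0.05]]
[ -0.5  -0.5 239.3]
```

View pics/c8.png

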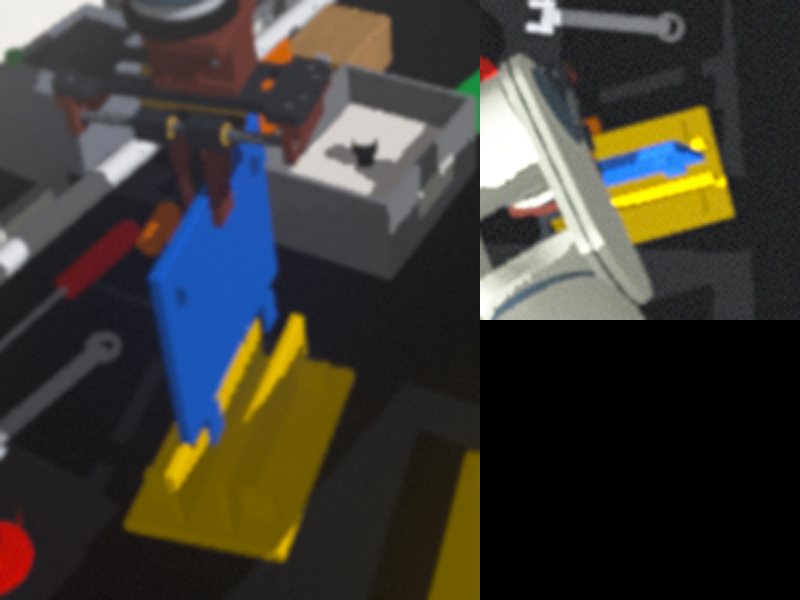

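The lid hangs upright over the slot, its near knuckle at crop (205,430) between the walls. The computed offset is under 1 mm, so I'm lowering it.

Request:
carry_out --pt "0.008 0.0005 0 0 0 0" --pt "0.01 0 0 0 0 0" --pt "0.01 0 0 0 0 0" --pt "0.008 0 0 0 0 0"

```text
t: 18.82
ee_pos: [469.4, 302.9, 215.6]
orientation: [1.008, 1.323, -1.004]
ft_force: [-0.7, 1.1, -5.5]
width: 10.0
```

```bash
python3 -c "
from h import *
p,q=show(); print(R.from_euler('z',-RY).apply(p-SLOT).round(1)); print(q.as_matrix()[:,0].round(3))"
```

```text
t 18.82 p [469.4 302.9 215.6] F [-0.7  1.1 -5.5] w 10.0 q [ 0.55  0.33  1.79 -0.    1.02  0.28]
[ 1.700e+00 -2.000e-01  2.036e+02]
[ 0.003  0.001 -1.   ]
```

Request:
carry_out --pt "0.009 -0.0012 0 0 0 0" --pt "0.01 -0.0005 0 0 0 0" --pt "0.007 0 0 0 0 0" --pt "0.002 0 0 0 0 0"

```text
t: 19.32
ee_pos: [467.3, 302.2, 184.7]
orientation: [1.007, 1.324, -1.005]
ft_force: [-1.0, -1.2, -4.9]
width: 9.8
```

```bash
python3 -c "
from h import *
p,q=show(); print(R.from_euler('z',-RY).apply(p-SLOT).round(1)); print(q.as_matrix()[:,0].round(3))"
```

```text
t 19.32 p [467.3 302.2 184.7] F [-1.  -1.2 -4.9] w 9.8 q [ 0.55  0.37  1.81 -0.    0.96  0.28]
[ -0.5  -0.3 172.7]
[ 0.002 -0.    -1.   ]
```

Request:
carry_out --pt "0.004 0 0 0 0 0" --pt "0.003 0 0 0 0 0" --pt "0.002 0 0 0 0 0"

```text
t: 19.7
ee_pos: [468.2, 302.4, 176.2]
orientation: [1.008, 1.323, -1.004]
ft_force: [-0.6, -4.8, 9.8]
width: 10.0
```

```bash
python3 -c "
from h import *
p,q=show(); print(R.from_euler('z',-RY).apply(p-SLOT).round(1)); print(q.as_matrix()[:,0].round(3))"
```

```text
t 19.7 p [468.2 302.4 176.2] F [-0.6 -4.8  9.8] w 10.0 q [ 0.55  0.38  1.82 -0.    0.94  0.28]
[  0.4  -0.3 164.2]
[ 0.004  0.    -1.   ]
```

Request:
carry_out --pt "0.001 0 0 0 0 0" --pt "0 0 0 0 0 0"

```text
t: 19.95
ee_pos: [468.5, 302.4, 176.4]
orientation: [1.008, 1.323, -1.003]
ft_force: [-0.9, 0.6, -4.4]
width: 10.1
```

Request:
carry_out --pt "0 0 0 0 0 0" --pt "0 0 0 0 0 0" --pt "0 0 0 0 0 0" --pt "0 0 0 0 0 0" --grip 0.6

```text
t: 20.45
ee_pos: [470.0, 303.5, 177.7]
orientation: [1.012, 1.321, -1.0]
ft_force: [-0.8, -0.6, -0.5]
width: 34.7
```

```bash
python3 -c "
from h import *
p,q=show(); print(R.from_euler('z',-RY).apply(p-SLOT).round(1)); print(q.as_matrix()[:,0].round(3))"
```

```text
t 20.45 p [470.  303.5 177.7] F [-0.8 -0.6 -0.5] w 34.7 q [ 0.55  0.38  1.82 -0.    0.93  0.28]
[  2.5   0.2 165.7]
[ 0.008  0.003 -1.   ]
```

Request:
carry_out --pt "-0.01 -0.0015 0 0 0 0.4" --pt "-0.015 0 0 0 0 0" --pt "-0.025 0 0 0 0 0" --pt "-0.04 0 0 0 0 0" --pt "-0.04 0 0 0 0 0" --pt "-0.02 0 0 0 0 0"

```text
t: 21.2
ee_pos: [465.6, 302.0, 336.2]
orientation: [1.016, 1.316, -0.993]
ft_force: [0.3, 0.4, 0.0]
width: 34.8
```

```bash
python3 -c "
from h import *
show()
snap('side','side8'); snap('top','top8')
b=cv2.imread('pics/side8.png')[130:330,140:300]; a=cv2.imread('pics/top8.png')[100:240,225:365]
b=cv2.resize(b,(480,600),interpolation=cv2.INTER_CUBIC); a=cv2.resize(a,(320,320),interpolation=cv2.INTER_CUBIC)
a2=cv2.resize(cv2.imread('pics/top8.png')[120:240,120:260],(320,274),interpolation=cv2.INTER_CUBIC)
c=np.zeros((600,800,3),np.uint8); c[:,:480]=b; c[:320,480:]=a; c[320:594,480:]=a2; cv2.imwrite('pics/c9.png',c)"
```

```text
t 21.2 p [465.6 302.  336.2] F [0.3 0.4 0. ] w 34.8 q [ 0.56  0.2   1.68 -0.    1.25  0.29]
```

View pics/c9.png

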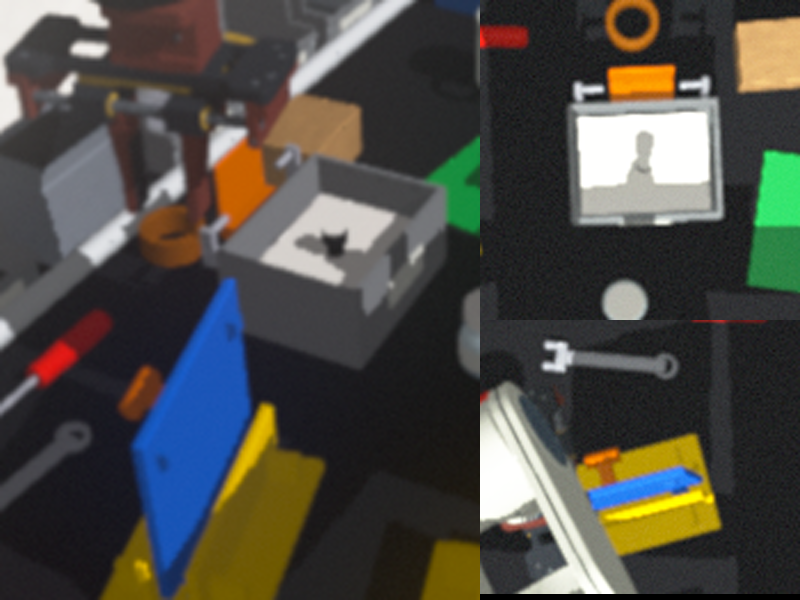

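The lid stands in the slot of the small rack: the panel is between the walls and the handle is on the far side. The cover lies flat in the box at top crop (645,160). That was the 12th and last picture, so from here I work from numbers.

```bash
python3 -c "
from h import *
s,r=fit('top0',[[90,110,4],[-90,110,4],[-90,-110,4],[90,-110,4]],[[350,165],[341,224],[413,235],[422,175]],[471,-284,-.13]);print('mat',s.round(3),r.round(1).tolist())
g=cv2.cvtColor(cv2.imread('pics/top8.png'),cv2.COLOR_BGR2GRAY).astype(np.float32)
def prof(pts):
    q=proj2('top8',[loc(BIN,BY,p) for p in pts]).astype(np.float32); return cv2.remap(g,q[:,:1],q[:,1:],1).ravel().astype(int)
xs=np.arange(-76,77,4); ys=np.arange(-98,99,4)
print('x',xs.tolist())
for y in(-60,-35,35,60): print(y,prof([[x,y,50] for x in xs]).tolist())
print('y',ys.tolist())
for x in(-45,-25,25,45): print(x,prof([[x,y,50] for y in ys]).tolist())
print('knob z80');k=np.arange(-28,29,4)
for x in k[::-1]: print(x,prof([[x,y,80] for y in k[::-1]]).tolist())
h=cv2.cvtColor(cv2.imread('pics/side8.png'),cv2.COLOR_BGR2GRAY)
print(h[198:226:1,236:270:1].tolist().__str__().replace('],','],\n'))
print(proj2('side8',[loc(BIN,BY,p) for p in [[0,0,80],[0,0,65],[13,0,80],[-13,0,80],[0,13,80],[0,-13,80]]]).round(1).tolist())
p,q=show()
"
```

```text
mat [ 4.71075e+02 -2.83973e+02 -1.40000e-01] [[-0.4, 0.1], [-0.1, -0.4], [0.5, -0.4], [0.0, 0.7]]
x [-76, -72, -68, -64, -60, -56, -52, -48, -44, -40, -36, -32, -28, -24, -20, -16, -12, -8, -4, 0, 4, 8, 12, 16, 20, 24, 28, 32, 36, 40, 44, 48, 52, 56, 60, 64, 68, 72, 76]
-60 [73, 150, 180, 154, 162, 183, 183, 184, 184, 185, 185, 185, 206, 254, 255, 255, 255, 255, 255, 255, 255, 255, 255, 255, 255, 255, 255, 255, 255, 255, 255, 255, 255, 255, 255, 250, 151, 153, 183]
-35 [121, 179, 186, 151, 162, 182, 185, 186, 187, 184, 183, 184, 195, 244, 255, 255, 255, 255, 255, 255, 255, 255, 255, 255, 255, 255, 255, 255, 255, 255, 255, 255, 255, 255, 255, 233, 169, 169, 181]
35 [145, 190, 185, 151, 167, 185, 184, 184, 185, 185, 184, 186, 185, 218, 254, 255, 255, 255, 255, 255, 255, 255, 255, 255, 255, 255, 255, 255, 255, 255, 255, 255, 255, 255, 254, 221, 160, 171, 183]
60 [96, 166, 176, 150, 177, 184, 185, 183, 185, 185, 184, 185, 190, 236, 254, 255, 255, 255, 255, 255, 255, 255, 255, 255, 255, 255, 255, 255, 255, 255, 255, 255, 255, 255, 255, 229, 142, 166, 183]
y [-98, -94, -90, -86, -82, -78, 
[... 6618 characters left out ...]
17, 118, 119, 118, 118, 109],
 [65, 65, 65, 65, 66, 68, 71, 78, 87, 105, 121, 141, 168, 187, 194, 201, 200, 182, 134, 110, 108, 108, 108, 109, 112, 113, 115, 117, 119, 119, 119, 119, 119, 120],
 [65, 64, 66, 65, 64, 66, 66, 66, 68, 69, 73, 85, 105, 121, 139, 161, 162, 138, 113, 106, 107, 108, 108, 110, 113, 115, 118, 117, 119, 118, 118, 118, 122, 138],
 [65, 66, 64, 63, 65, 65, 64, 65, 65, 65, 65, 67, 69, 73, 84, 101, 101, 90, 86, 93, 99, 101, 102, 105, 109, 116, 118, 119, 118, 119, 119, 118, 119, 129]]
[[251.2, 206.9], [251.5, 211.1], [247.3, 205.8], [255.2, 208.0], [249.0, 209.3], [253.4, 204.5]]
t 21.3 p [466.2 302.4 336.4] F [-0.7 -0.1 -0.4] w 35.1 q [ 0.56  0.2   1.68 -0.    1.25  0.29]
```

```bash
cat >> h.py <<'E'
KN=loc(BIN,BY,[1,.5,54]); TK=tool(-np.pi/2+BY)
MAT=np.array([471.1,-284.0,4.]); MY=-.138; TM=tool(-np.pi/2+MY)
E
python3 -c "
from h import *
p,q=show()
k=KN.copy();k[2]=p[2]-30
plan([(k,TK,12)])"
```

```text
t 21.3 p [466.2 302.4 336.4] F [-0.7 -0.1 -0.4] w 35.1 q [ 0.56  0.2   1.68 -0.    1.25  0.29]
[[0.0024, -0.0006, 0.0282, 8.58, -0.09, -0.06], [0.0025, 0.0036, 0.028, 8.58, -0.09, -0.06], [0.0025, 0.0077, 0.0272, 8.58, -0.09, -0.06], [0.0026, 0.0117, 0.0257, 8.58, -0.09, -0.06], [0.0026, 0.0154, 0.0237, 8.58, -0.09, -0.06], [0.0026, 0.0188, 0.0211, 8.58, -0.09, -0.06], [0.0026, 0.0217, 0.018, 8.58, -0.09, -0.06], [0.0026, 0.0242, 0.0146, 8.58, -0.09, -0.06]]
[[0.0026, 0.0261, 0.0108, 8.58, -0.09, -0.06], [0.0026, 0.0274, 0.0068, 8.58, -0.09, -0.06], [0.0026, 0.0281, 0.0026, 8.58, -0.09, -0.06], [0.0025, 0.0282, -0.0016, 8.58, -0.09, -0.06]]
```

Request:
carry_out --pt "0.0024 -0.0006 0.0282 8.6 0 0" --pt "0.0025 0.0036 0.028 8.6 0 0" --pt "0.0025 0.0077 0.0272 8.6 0 0" --pt "0.0026 0.0117 0.0257 8.6 0 0" --pt "0.0026 0.0154 0.0237 8.6 0 0" --pt "0.0026 0.0188 0.0211 8.6 0 0" --pt "0.0026 0.0217 0.018 8.6 0 0" --pt "0.0026 0.0242 0.0146 8.6 0 0" --grip 0.3

```text
t: 22.3
ee_pos: [516.2, 76.8, 310.1]
orientation: [1.887, 0.589, -1.863]
ft_force: [0.6, 0.1, 0.0]
width: 61.4
```

```bash
python3 -c "
from h import *
p,q=show()
k=KN.copy();k[2]=240
plan([(k,TK,5)])"
```

```text
t 22.3 p [516.2  76.8 310.1] F [0.6 0.1 0. ] w 61.4 q [0.12 0.17 1.77 0.   1.19 1.08]
[[0.014, 0.0207, 0.0062, 6.43, -0.14, 0.02], [0.014, 0.0213, 0.0038, 6.43, -0.14, 0.02], [0.014, 0.0216, 0.0014, 6.43, -0.14, 0.02], [0.014, 0.0216, -0.0011, 6.43, -0.14, 0.02], [0.014, 0.0213, -0.0035, 6.43, -0.14, 0.02]]
```

Request:
carry_out --pt "0.014 0.0207 0.0062 6.4 -0.14 0" --pt "0.014 0.0213 0.0038 6.4 -0.14 0" --pt "0.014 0.021 0.0014 6.4 -0.14 0" --pt "0.014 0.019 -0.0011 6 -0.14 0" --pt "0.014 0.01 -0.0035 4 -0.1 0" --pt "0 0 0 0 0 0"

```text
t: 23.05
ee_pos: [544.5, -16.5, 233.6]
orientation: [2.175, 0.086, -2.191]
ft_force: [-0.5, 0.1, 0.1]
width: 61.4
```

```bash
python3 -c "
from h import *
p,q=show()
k=KN.copy();k[2]=120
plan([(k,TK,5)])"
```

```text
t 23.05 p [544.5 -16.5 233.6] F [-0.5  0.1  0.1] w 61.4 q [-0.05  0.3   1.79  0.    1.06  1.44]
[[0.0227, 0.002, -0.0012, 0.36, 0.08, 0.02], [0.0227, 0.002, -0.0012, 0.36, 0.08, 0.02], [0.0227, 0.002, -0.0012, 0.36, 0.08, 0.02], [0.0227, 0.0019, -0.0012, 0.36, 0.08, 0.02], [0.0227, 0.0019, -0.0011, 0.36, 0.08, 0.02]]
```

Request:
carry_out --pt "0.0227 0.0028 -0.0018 0.5 0.1 0" --pt "0.0227 0.0025 -0.0015 0.5 0.1 0" --pt "0.0227 0.002 -0.0012 0.4 0.1 0" --pt "0.02 0.001 -0.0007 0.2 0.05 0" --pt "0.012 0 0 0 0 0" --pt "0 0 0 0 0 0"

```text
t: 23.8
ee_pos: [549.8, -21.8, 133.0]
orientation: [2.194, 0.067, -2.191]
ft_force: [0.5, 0.6, -0.2]
width: 61.3
```

```bash
python3 -c "
from h import *
p,q=show()
print((KN-p).round(1)); plan([(KN,TK,6)])"
```

```text
t 23.8 p [549.8 -21.8 133. ] F [ 0.5  0.6 -0.2] w 61.3 q [-0.06  0.44  1.86  0.    0.84  1.45]
[  0.7  -3.9 -79. ]
[[0.0132, 0.0007, -0.0001, 0.12, -0.02, 0.02], [0.0132, 0.0007, -0.0001, 0.12, -0.02, 0.02], [0.0132, 0.0007, -0.0001, 0.12, -0.02, 0.02], [0.0132, 0.0007, -0.0001, 0.12, -0.02, 0.02], [0.0132, 0.0007, -0.0001, 0.12, -0.02, 0.02], [0.0132, 0.0007, -0.0001, 0.12, -0.02, 0.02]]
```

Request:
carry_out --pt "0.013 0.001 0 0.12 0 0" --pt "0.013 0.001 0 0.12 0 0" --pt "0.013 0.001 0 0.12 0 0" --pt "0.013 0.0007 0 0.12 0 0" --pt "0.01 0 0 0 0 0" --pt "0.005 0 0 0 0 0"

```text
t: 24.55
ee_pos: [551.2, -25.5, 62.9]
orientation: [2.201, 0.058, -2.192]
ft_force: [0.2, -0.3, 0.4]
width: 61.5
```

```bash
python3 -c "
from h import *
p,q=show()
print((KN-p).round(1)); plan([(KN,TK,2)])"
```

```text
t 24.55 p [551.2 -25.5  62.9] F [ 0.2 -0.3  0.4] w 61.5 q [-0.07  0.55  1.88  0.    0.7   1.45]
[-0.7 -0.2 -8.9]
[[0.0044, 0.0001, 0.0004, 0.14, -0.11, 0.06], [0.0044, 0.0001, 0.0004, 0.14, -0.11, 0.06]]
```

Request:
carry_out --pt "0.004 0 0.0005 0.15 -0.1 0" --pt "0.0035 0 0.0003 0.1 -0.1 0" --pt "0.001 0 0 0 0 0" --pt "0 0 0 0 0 0" --pt "0 0 0 0 0 0" --grip 0.45

```text
t: 25.18
ee_pos: [551.0, -25.5, 54.2]
orientation: [2.2, 0.053, -2.198]
ft_force: [0.2, -0.4, 0.1]
width: 48.4
```

Request:
carry_out --pt "0 0 0 0 0 0" --pt "0 0 0 0 0 0" --pt "0 0 0 0 0 0" --pt "0 0 0 0 0 0" --pt "0 0 0 0 0 0" --grip 1

```text
t: 25.8
ee_pos: [551.2, -25.6, 54.6]
orientation: [2.201, 0.053, -2.197]
ft_force: [-0.3, -1.0, 0.2]
width: 25.0
```

```bash
python3 -c "
from h import *
p,q=show()
print((KN-p).round(1)); print(q.as_matrix().round(3))"
```

```text
t 25.8 p [551.2 -25.6  54.6] F [-0.3 -1.   0.2] w 25.0 q [-0.07  0.57  1.89  0.    0.69  1.45]
[-0.7 -0.1 -0.6]
[[ 0.002  0.046 -0.999]
 [ 0.002 -0.999 -0.046]
 [-1.    -0.002 -0.002]]
```

Request:
carry_out --pt "-0.005 0 0 0 0 0" --pt "-0.006 0 0 0 0 0" --pt "-0.008 0 0 0 0 0" --pt "-0.01 0 0 0 0 0" --pt "-0.012 0 0 0 0 0" --pt "-0.014 0 0 0 0 0" --pt "-0.014 0 0 0 0 0" --pt "-0.014 0 0 0 0 0"

```text
t: 26.8
ee_pos: [550.3, -25.7, 142.9]
orientation: [2.2, 0.053, -2.199]
ft_force: [-0.0, 0.5, -2.7]
width: 24.8
```

```bash
python3 -c "
from h import *
p,q=show(); print(ctrl.get_obs()['moment'])
t=MAT.copy();t[2]=p[2]+40
plan([(p+[0,0,35],TK,3),(t,TM,12)])"
```

```text
t 26.8 p [550.3 -25.7 142.9] F [-0.   0.5 -2.7] w 24.8 q [-0.07  0.42  1.85  0.    0.87  1.45]
[ 0.02306805 -0.03291423  0.02120493]
[[-0.0117, -0.0, -0.0, 0.01, -0.01, 0.04], [-0.0117, -0.0, -0.0, 0.01, -0.01, 0.04], [-0.0117, -0.0, -0.0, 0.01, -0.01, 0.04], [-0.0004, 0.0212, 0.0076, 0.88, -0.0, 0.0], [-0.0004, 0.0213, 0.0073, 0.88, -0.0, -0.0], [-0.0004, 0.0214, 0.0069, 0.88, -0.0, 0.0], [-0.0004, 0.0215, 0.0066, 0.88, -0.0, -0.0], [-0.0004, 0.0216, 0.0063, 0.88, -0.0, -0.0]]
[[-0.0004, 0.0217, 0.0059, 0.88, 0.0, 0.0], [-0.0004, 0.0218, 0.0056, 0.88, 0.0, 0.0], [-0.0004, 0.0219, 0.0053, 0.88, 0.0, 0.0], [-0.0004, 0.022, 0.0049, 0.88, -0.0, -0.0], [-0.0004, 0.022, 0.0046, 0.88, 0.0, -0.0], [-0.0004, 0.0221, 0.0043, 0.88, 0.0, 0.0], [-0.0004, 0.0222, 0.0039, 0.88, 0.0, 0.0]]
```

The wrist carries 2.7 N and the opening is 25 mm, so the cover is held. Carrying it to the mat.

Request:
carry_out --pt "-0.012 0 0 0 0 0" --pt "-0.012 0 0 0 0 0" --pt "-0.01 0.008 0.003 0.4 0 0" --pt "-0.004 0.018 0.006 0.9 0 0" --pt "0 0.0215 0.007 0.9 0 0" --pt "0 0.0215 0.007 0.9 0 0" --pt "0 0.0215 0.0065 0.9 0 0" --pt "0 0.0215 0.006 0.9 0 0"

```text
t: 27.8
ee_pos: [512.4, -145.1, 184.1]
orientation: [-2.198, 0.047, 2.198]
ft_force: [-0.4, -0.5, -1.3]
width: 25.0
```

```bash
python3 -c "
from h import *
p,q=show()
t=MAT.copy();t[2]=150
plan([(t,TM,7)])"
```

```text
t 27.8 p [ 512.4 -145.1  184.1] F [-0.4 -0.5 -1.3] w 25.0 q [-0.3   0.34  1.86  0.    0.94  1.31]
[[0.0048, 0.0201, 0.005, 0.77, 0.0, 0.01], [0.0049, 0.0202, 0.0047, 0.77, 0.0, 0.01], [0.0049, 0.0202, 0.0045, 0.77, 0.0, 0.01], [0.0049, 0.0203, 0.0042, 0.77, 0.0, 0.01], [0.0049, 0.0203, 0.0039, 0.77, 0.0, 0.01], [0.0049, 0.0204, 0.0037, 0.77, 0.0, 0.01], [0.0049, 0.0204, 0.0034, 0.77, 0.0, 0.01]]
```

Request:
carry_out --pt "0.005 0.02 0.005 0.8 0 0" --pt "0.005 0.02 0.0047 0.8 0 0" --pt "0.005 0.02 0.0045 0.8 0 0" --pt "0.005 0.02 0.0042 0.8 0 0" --pt "0.005 0.019 0.0039 0.8 0 0" --pt "0.005 0.014 0.0025 0.5 0 0" --pt "0.002 0.005 0.001 0.2 0 0" --pt "0 0 0 0 0 0"

```text
t: 28.8
ee_pos: [468.2, -271.7, 149.3]
orientation: [-2.141, 0.148, 2.153]
ft_force: [0.6, 0.8, -2.4]
width: 25.1
```

```bash
python3 -c "
from h import *
p,q=show()
t=MAT.copy();t[2]=40
print((t-p).round(1));plan([(t,TM,8)])"
```

```text
t 28.8 p [ 468.2 -271.7  149.3] F [ 0.6  0.8 -2.4] w 25.1 q [-0.55  0.4   1.86 -0.    0.88  1.16]
[   2.9  -12.3 -109.3]
[[0.0137, 0.0015, -0.0007, -0.02, 0.04, 0.02], [0.0137, 0.0015, -0.0006, -0.02, 0.04, 0.02], [0.0137, 0.0015, -0.0006, -0.02, 0.04, 0.02], [0.0137, 0.0015, -0.0006, -0.02, 0.04, 0.02], [0.0137, 0.0015, -0.0006, -0.02, 0.04, 0.02], [0.0137, 0.0015, -0.0006, -0.02, 0.04, 0.02], [0.0137, 0.0015, -0.0006, -0.02, 0.04, 0.02], [0.0137, 0.0015, -0.0006, -0.02, 0.04, 0.02]]
```

Request:
carry_out --pt "0.0137 0.003 -0.0012 0 0.05 0" --pt "0.0137 0.003 -0.001 0 0.05 0" --pt "0.0137 0.0025 -0.001 0 0.05 0" --pt "0.0137 0.0015 -0.0006 0 0.05 0" --pt "0.0137 0.0005 0 0 0.05 0" --pt "0.0137 0 0 0 0.05 0" --pt "0.012 0 0 0 0 0" --pt "0.006 0 0 0 0 0"

```text
t: 29.8
ee_pos: [470.8, -281.4, 41.5]
orientation: [-2.148, 0.145, 2.149]
ft_force: [-0.1, 0.4, -3.0]
width: 24.9
```

```bash
python3 -c "
from h import *
p,q=show();print(q.as_matrix()[:,0].round(4))
t=MAT.copy();t[2]=14
print((t-p).round(1));plan([(t,TM,5)])"
```

```text
t 29.8 p [ 470.8 -281.4   41.5] F [-0.1  0.4 -3. ] w 24.9 q [-0.56  0.59  1.89  0.    0.66  1.14]
[-7.e-04  3.e-03 -1.e+00]
[  0.3  -2.6 -27.5]
[[0.0055, 0.0005, -0.0001, -0.0, 0.01, 0.03], [0.0055, 0.0005, -0.0001, -0.0, 0.01, 0.03], [0.0055, 0.0005, -0.0001, -0.0, 0.01, 0.03], [0.0055, 0.0005, -0.0001, -0.0, 0.01, 0.03], [0.0055, 0.0005, -0.0001, -0.0, 0.01, 0.03]]
```

Request:
carry_out --pt "0.0055 0.0008 0 0 0 0.03" --pt "0.0055 0.0008 0 0 0 0.03" --pt "0.005 0.0006 0 0 0 0.03" --pt "0.004 0.0003 0 0 0 0" --pt "0.002 0 0 0 0 0"

```text
t: 30.42
ee_pos: [471.0, -284.4, 18.5]
orientation: [-2.15, 0.148, 2.149]
ft_force: [-0.0, 0.1, -1.8]
width: 24.9
```

```bash
python3 -c "
from h import *
p,q=show();print(q.as_matrix()[:,0].round(4))
t=MAT.copy();t[2]=13.5
print((t-p).round(1))"
```

```text
t 30.43 p [ 471.  -284.4   18.5] F [-0.   0.1 -1.8] w 24.9 q [-0.57  0.63  1.89  0.    0.62  1.14]
[ 4.e-04  5.e-04 -1.e+00]
[ 0.1  0.4 -5. ]
```

Request:
carry_out --pt "0.002 0 0 0 0 0" --pt "0.002 0 0 0 0 0" --pt "0.0015 0 0 0 0 0"

```text
t: 30.8
ee_pos: [471.2, -284.5, 13.5]
orientation: [-2.15, 0.148, 2.149]
ft_force: [-4.7, 3.2, 17.1]
width: 25.2
```

```bash
python3 -c "
from h import *
show()"
```

```text
t 30.8 p [ 471.2 -284.5   13.5] F [-4.7  3.2 17.1] w 25.2 q [-0.57  0.64  1.89  0.    0.61  1.14]
```

The cover is in contact at the expected height. I'll relax, release and retreat upwards.

Request:
carry_out --pt "0 0 0 0 0 0" --pt "0 0 0 0 0 0"

```text
t: 31.05
ee_pos: [471.4, -284.5, 13.7]
orientation: [-2.151, 0.148, 2.149]
ft_force: [-0.7, 0.3, -3.0]
width: 24.8
```

Request:
carry_out --pt "0 0 0 0 0 0" --pt "0 0 0 0 0 0" --pt "0 0 0 0 0 0" --pt "0 0 0 0 0 0" --pt "0 0 0 0 0 0" --grip 0.3

```text
t: 31.68
ee_pos: [472.0, -284.9, 14.1]
orientation: [-2.152, 0.149, 2.148]
ft_force: [0.4, 0.6, -0.0]
width: 61.7
```

Request:
carry_out --pt "-0.01 0 0 0 0 0" --pt "-0.015 0 0 0 0 0" --pt "-0.025 0 0 0 0 0" --pt "-0.04 0 0 0 0 0" --pt "-0.04 0 0 0 0 0" --pt "-0.04 0 0 0 0 0" --pt "-0.02 0 0 0 0 0" --pt "0 0 0 0 0 0"

```text
t: 32.67
ee_pos: [471.8, -285.0, 217.6]
orientation: [-2.159, 0.152, 2.143]
ft_force: [-0.3, -0.5, 0.3]
width: 61.3
```

Request:
carry_out --pt "0 0.04 0 0 0 0" --pt "0 0.055 -0.01 0 0 0" --pt "0 0.055 0 0 0 0" --pt "0 0.055 0.02 0 0 0" --pt "0 0.05 0.03 0 0 0" --pt "0 0.03 0.03 0 0 0" --pt "0 0.01 0.01 0 0 0" --pt "0 0 0 0 0 0"

```text
t: 33.67
ee_pos: [346.9, -570.9, 211.2]
orientation: [-2.153, 0.141, 2.147]
ft_force: [0.2, 1.0, 0.2]
width: 61.6
```

```bash
python3 -c "
from h import *
show(); snap('top','top9'); snap('side','side9')
a=cv2.imread('pics/top9.png');a0=cv2.imread('pics/top0.png')
hsv=cv2.cvtColor(a,cv2.COLOR_BGR2HSV)
# cover: white blob over mat
roi=np.zeros(a.shape[:2],np.uint8); roi[155:245,335:430]=255
m=cv2.bitwise_and(cv2.inRange(hsv,(0,0,90),(180,60,255)),roi)
k=max(cv2.findContours(m,0,2)[0],key=cv2.contourArea); r=cv2.minAreaRect(k); b=np.array([atz('top9',*p,9) for p in cv2.boxPoints(r)]); print(r,b.mean(0),np.linalg.norm(np.diff(b[:3],axis=0),axis=1),np.arctan2(*(b[1]-b[0])[1::-1]))
# lid top edge in rack: blue blob
m=cv2.inRange(hsv,(100,120,60),(125,255,255))
for k in cv2.findContours(m,0,2)[0]:
    if cv2.contourArea(k)>80 and k[:,0,0].max()<450:
        r=cv2.minAreaRect(k); w=np.array([atz('top9',*p,195) for p in cv2.boxPoints(r)]); print('lid',r,R.from_euler('z',-RY).apply(w-SLOT).round(1).tolist())
# expected upright lid top face corners
print(proj('top9',[loc(SLOT,RY,[x,y,201]) for x,y in((-5,97),(5,97),(5,-97),(-5,-97))]).tolist())
print(proj('side9',[loc(SLOT,RY,[x,y,201]) for x,y in((-5,97),(5,97),(5,-97),(-5,-97))]).tolist())
hs=cv2.cvtColor(cv2.imread('pics/side9.png'),cv2.COLOR_BGR2HSV)[:, :260]
m=cv2.inRange(hs,(100,120,60),(125,255,255))
for k in cv2.findContours(m,0,2)[0]:
    if cv2.contourArea(k)>200: print('side',cv2.approxPolyDP(k,2,True)[:,0].tolist())
d=cv2.absdiff(a,a0).max(2)
for n,(x0,y0,x1,y1) in dict(screw=(178,105,248,122),wrench=(145,125,208,148),tape=(278,95,305,123),carton=(334,104,380,142),mug=(425,140,478,180),spool=(112,148,140,176),jar=(275,220,300,246)).items(): print(n,(d[y0:y1,x0:x1]>50).sum(), end='; ')
"
```

```text
t 33.67 p [ 346.9 -570.9  211.2] F [0.2 1.  0.2] w 61.6 q [-1.04  0.5   1.54  0.    1.11  0.66]
((380.8499755859375, 199.54998779296875), (56.14427947998047, 42.42640686035156), 8.130102157592773) [ 471.325 -281.375    9.   ] [128.7808992  168.05383066] -0.13552771398550081
lid ((177.04214477539062, 197.175048828125), (11.522649765014648, 79.57830810546875), 76.46414184570312) [[12.4, 100.8, 183.0], [6.3, -112.5, 183.0], [-24.7, -111.7, 183.0], [-18.6, 101.5, 183.0]]
[[139.4, 206.7], [138.4, 203.1], [208.6, 184.1], [209.6, 187.7]]
[[187.9, 281.4], [183.3, 280.6], [214.6, 223.7], [218.6, 224.2]]
side [[216, 222], [183, 277], [194, 328], [200, 323], [223, 269], [221, 238]]
screw 0; wrench 344; tape 0; carton 5; mug 148; spool 0; jar 0;
```

The cover is centred on the mat within 3 mm and turned with it. The lid's outline agrees with standing upright. The wrench and mug pixels differ from the first picture, perhaps through shadow, so I'll check for real displacement before handing in.

```bash
python3 -c "
from h import *
E=lambda f:cv2.Laplacian(cv2.GaussianBlur(cv2.cvtColor(cv2.imread(f),cv2.COLOR_BGR2GRAY),(0,0),1),cv2.CV_32F)
for v,boxes in (('top',dict(wrench=(145,125,208,148),mug=(425,140,478,180))),('side',dict(wrench=(110,265,175,318),mug=(295,125,325,165)))):
  a=E(f'pics/{v}0.png');b=E(f'pics/{v}9.png')
  for n,(x0,y0,x1,y1) in boxes.items():
    r=cv2.matchTemplate(b[y0-6:y1+6,x0-6:x1+6],a[y0:y1,x0:x1],cv2.TM_CCOEFF_NORMED); _,s,_,l=cv2.minMaxLoc(r); print(v,n,'shift',l[0]-6,l[1]-6,round(s,2))
"
```

```text
top wrench shift 0 0 0.9
top mug shift 0 0 0.89
side wrench shift 0 0 0.89
side mug shift 0 0 0.85
```

```bash
python3 -c "
from h import *
print(ctrl.close_job())"
```

```text
the job is handed in; nothing more can be done
None
```

The job is done and handed in at about 34 s of the 67 s allowed; no verdict came back.

**What I did:**
1. Pinched the orange handle, swung the lid open against the stop and let go. A picture showed it standing there by itself.
2. Gripped the lid again by its free edge, lifted it straight off the hinge pins and stood it in the slot of the smaller yellow rack.
3. Lifted the white cover out by its knob, laid it on the green mat and moved the arm clear.

**Last checks, by image code because the 12 pictures were used up:**
- **Cover:** its centre is within about 3 mm of the mat's centre, turned with the mat and lying flat. It measures 129 × 168 mm in the image, against its true 126 × 166 mm.
- **Lid:** the last picture, taken after I let go of it in the rack, showed it standing in the slot. The final outline agrees within a few pixels with standing upright; any lean towards the handle side is a few mm.
- **Other things on the bench:** the screwdriver, tape, spool and jar showed no change, and the carton only 5 pixels. The wrench and mug first showed changed pixels, but matching their outlines in both views gave no shift, so those changes were probably shadow.

**Disagreement:** while swinging the lid, the handle ended about 12 mm further back and 2–4 mm off the height I calculated. The likely cause is the bar slipping in the pads. It did not affect the result: the lid was firmly on its pins before I let go, and I took its position for the second grasp from new images.

The highest wrist force reported was about 19 N, and nothing was dropped.

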